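# Load the cone-scenting drum and bring the spray arm over it

## Robot

A 6-joint arm with a two-finger parallel gripper is mounted at the origin on the work surface. World frame = base frame: x ahead of the robot, y to its left, z up, the work surface at z = 0. Lengths are in m, angles in rad, forces in N, time in s.
With the tool pointing down it reaches from about 0.4 to 0.825 m from the base axis. Payload 7 kg.
Tool frame: the origin (TCP) lies on the centre line of the jaws, within the pads' length; the fingertips stand 22 mm ahead of it and the grasp point (between the pads) lies 3 mm ahead of it; z points along the fingers, y is the line along which they close (so a half turn about z gives the same grasp; the last joint's range is limited). The gripper opens to 88 mm and grips with 3 to 60 N. Pads are 19 mm wide; open, the fingers measure 130 mm over their backs; the gripper's body (78 mm by 193 mm) begins 47 mm behind the grasp point.
Start: joints at [-0.982, 0.359, 0.012, 0, -1.224, -0.288], TCP at [0.2, -0.645, 0.216] pointing down, gripper open.
Joint ranges: [-3.07, 3.07], [-1.43, 2.12], [-1.02, 1.25], [-3.03, 1.67], [-3.05, -0], [-3.03, 3.03]. Speed limits (rad/s): [2.39, 2.39, 3.01, 3.14, 3.14, 3.14].

## Interface

Orientations are given as [roll, pitch, yaw] about the fixed x, y, z axes, in that order (R = Rz(yaw) Ry(pitch) Rx(roll)).
In Python, from station import monitor, viewer, order gives the robot as it stands. The module is installed in compiled form; this text tells all that it offers.
- The arm moves only by the tool servo_tool, never from a script. Its argument "targets" is a list of rows, each an object with "angular": the turn, a rotation vector about the tool's x, y, z in degrees, a list of three; "xyz": the shift along the tool's x, y, z in cm, a list of three; "claw": the finger opening in cm, from 0 to 8.76. A call has 1 to 20 rows; each row shifts and turns the commanded pose from where the row before left it, along the tool's axes as they then stand; what a row does not reach is not made up. A row lasts 1/10 s, in which the tool goes at most 50 mm and 8.59 degrees, less where a joint would pass 70% of its speed; a pose out of reach is approached as far as the arm can. A call is refused whole if a number of a shift passes 5 or a number of a turn 8.59, either way. A call with a gripper value outside its range is refused whole. The fingers move at their own pace and stop on an object; "force" is the grip in N (left out, the last holds). Time passes only in rows, so rows that do not move let the fingers close. It gives the time, the measured TCP pose, the force, the opening and the grip force at its end, in the units of the state.
- monitor.get_state(): the state, without advancing time (a new reading comes with each control period).
- viewer.grab_frame(name): name is "side" or "top"; returns a dict with "color" (400x640x3 uint8, blue, green, red), "fovy" (degrees; the focal length in pixels is half the picture's height over the tangent of half this angle, whatever the lens; pixels are square), "cx", "cy" (the principal point, pixels), "R" (3x3) and "t" (3): a world point X has camera coordinates R X + t. Camera axes: x right, y down, z forward; pixel columns grow to the right and rows downward; lengths in m; the calibration is good to about 2 mm. A picture is of the moment at which its call begins. There is no depth.
- order.job_done(): hands the job in; it is judged then, once.
The state is a dict: "t": time; "q": joint angles; "qd": joint speeds; "joint_efforts": joint torques, N m; "eef_pos": TCP position; "ee_rot": TCP orientation; "force": force on the tool from outside, world axes, zero at the start; "moment": the same for the moment, N m; "width": finger opening in m; "gripper_force": force on a finger pad.
Only numpy, scipy, OpenCV 4.12 (cv2) and the standard library are available. Lean on these libraries where they do the work, as an engineer would, in place of code of your own. Each camera call takes 0.05 s, during which the arm holds its last target. There are 200 camera calls.

## Task

Get the small scenting drum ready for a batch of pine cones: crank the drum round until its open mouth faces straight up and the sprung plunger drops fully into its deep notch, then, with the spray arm swung well clear, put every loose cone standing in front of the machine into the drum. Roll the timer's numbered thumbwheel so that 5 is on top at the marks, and at the end swing the spray arm back until its nozzle is over the mouth, against its stop. Leave the drum latched and do not disturb the jar, the bowl or the pot.

Things in the scene. Friction and masses are not known exactly. Their poses are not given: they have to be found in the camera images.
- mixer: Grey machine frame, fixed: base plate 200 x 370 x 18 mm, two uprights 163 mm high carrying the drum between a crank headstock (-y, outer face y -120 mm) and a tailstock centre (+y). Origin on the bench under the drum's middle; x away from the robot, y along the drum's axis, which is 135 mm up. Bracket and brass plunger housing at y 95 to 156 mm, 234 mm high. Arm post at x 60, y 185 mm.
- drum (a joint): Drum angle (rad). 0 = mouth straight up; grows as the drum's top moves away from the robot (mixer +x). Turns either way a full turn (stops at +-6.6), stays where left (friction 0.12 Nm, 3 N at the crank); the plunger in the deep notch holds it with some 0.3 Nm more (7 N at the crank), which can be felt and pushed through. Starts 1.7 to 2.9.
- drum_axis (a point): Middle of the drum on its axis, turning with it: y along the axis, z out through the mouth. Aluminium hexagon 160 mm across flats, 150 mm long (140 inside), staves 4 mm, round end plates 184 mm across; its sixth side is open. Mouth up: floor 59 mm above the bench, end plates' tops 227 mm.
- drum_mouth (a point): Middle of the open side, 80 mm from the axis; z points straight out of the mouth. The opening is 92 mm (x, across) by 140 mm (y, along the axis). With the mouth up it lies 215 mm above the bench.
- crank_grip (a point): Middle of the crank handle, a wooden sleeve spinning freely on its pin, 18 mm thick, 60 mm long, parallel to the drum's axis, 45 mm from it and 180 mm from the drum's middle on the -y side. It is on the same side of the axis as the mouth (on top when the mouth is up). The crank arm lies at y -128 to -138 mm.
- plunger (a joint): Height (m) of the sprung upright plunger on the notched index disc at the drum's +y end. 0 = fully down in the deep notch (mouth up only); 0.008 on the disc's rim; about 0.005 in shallow dimples a quarter and a half turn from the deep notch. The deep notch reaches 0.16 rad either side, 45 degree flanks. Spring 4.5 to 7 N.
- plunger_head (a point): Top of the plunger's black head, 20 mm across, which rises and falls with it above the brass housing; about 247 mm above the bench when fully down.
- spray_arm (a joint): Angle of the spray arm about its upright post (rad). 0 = nozzle over the drum's mouth, against the stop; grows as the nozzle swings towards the robot and on to the +y side (stop at 2.4); past 0.8 the mouth is clear of it. Stays where left (0.12 Nm, under 1 N at the grip).
- spray_post (a point): Point on the upright axis of the spray arm, 281 mm above the bench.
- spray_grip (a point): Middle of the black upright stub on the arm's free end, above the nozzle: round, 18 mm thick, 28 mm showing, centre 313 mm above the bench, 194 mm from the arm's axis. The arm's end below it has its top 299 mm above the bench; the nozzle's tip hangs at 236 mm.
- timer_box: Grey timer box fixed to the bench, 100 (x) x 110 (y) x 60 mm high; origin on the bench under its middle. The thumbwheel stands out of its top.
- timer (a joint): Angle (rad) of the black thumbwheel, radius 24 mm, 18 mm wide, axis along the box's y. White numerals 0 to 9 round its rim, one every 0.628 rad; value = numeral on top between the white marks x 0.628 (5 is 3.14). Grows as its top moves along the box's +x. Stops at 0 and 5.66; no clicks, stays where left (under 1 N at the rim); rolls under a fingertip drawn along x.
- timer_crown (a point): Top of the thumbwheel, 76 mm above the bench (the wheel stands 16 mm out of the box); fixed with the box.
- cone1: A brown pine cone, 49 mm thick at its belly, 66 mm tall, 40 to 80 g, standing on its flat end with the point up. Origin at mid height on its axis (33 mm up when standing), z towards the point. It is straight-sided from 21 mm below the origin to 5 mm above it, and tapers to the point. None if absent: two to four of the four cones are out.
- cone2: Another pine cone like cone1; may be absent.
- cone3: Another pine cone like cone1; may be absent.
- cone4: Another pine cone like cone1; may be absent.
- jar: Bystander: closed glass jar, 76 mm across, 110 mm tall, to the right of the machine. Leave alone.
- bowl: Bystander: steel bowl 130 mm across, 55 mm tall, left of the machine. Leave alone.
- pot: Bystander: small terracotta pot 80 mm across, 75 mm tall, at the right front. Leave alone.
Things that resemble listed ones, but are neither listed nor needed, are in the scene too. Leave any blue or pink look-alike of the cone1 alone.

How it is judged:
By the outcome, as a careful person would: the job done as asked, in the order asked, and still so for the second after the job is handed in, with the robot touching nothing.
Of cone1, cone2, cone3, cone4 only 2 to 4 are there at a start; the rules pass over those that are not, and their reading is None.
At some moment in a run one of cone1, cone2, cone3, cone4 may be knocked a few centimetres aside while the robot is not near it.
Once in a run the grip may slacken for a moment while it holds something.
It also fails if it takes over 210 s, if anything falls off the work surface, if the arm or the gripper's body presses on something with over 40 N, if the wrist force passes 120 N, or if a joint passes its speed limit or range.

## Working session

There is one attempt and no reset: what is moved stays moved. The work goes in short steps, Python scripts to look and compute and a tool call to move; the robot and the scene stay as the last step left them, time stands still between calls to the robot, and variables do not carry over. Pictures are saved under pics/ and viewed, at most 14 in all, crops included, and the job is handed in when it is done.

Besides the shell and the picture viewer there is one more tool, called after "Call:" by a JSON object that holds its "method" and its "body". servo_tool: Moves the arm, as the interface text tells. Its arguments: {"type":"object","properties":{"targets":{"type":"array"},"force":{"type":"number"}},"required":["targets"]}

```bash
mkdir -p pics; cat > h.py <<'E'
import numpy as np, cv2
from station import monitor, viewer, order
def grab(n,save=None):
    f=viewer.grab_frame(n)
    if save: cv2.imwrite('pics/'+save,f['color'])
    return f
def K(f): return 200/np.tan(np.radians(f['fovy'])/2)
def ray(f,u,v):
    R=np.array(f['R']);t=np.array(f['t'])
    return -R.T@t, R.T@np.array([(u-f['cx'])/K(f),(v-f['cy'])/K(f),1])
def onz(f,u,v,z):
    c,d=ray(f,u,v); return c+d*(z-c[2])/d[2]
def proj(f,X):
    p=np.array(f['R'])@np.array(X)+np.array(f['t']); return np.array([f['cx']+K(f)*p[0]/p[2],f['cy']+K(f)*p[1]/p[2]])
def tri(f1,p1,f2,p2):
    c1,d1=ray(f1,*p1);c2,d2=ray(f2,*p2)
    s=np.linalg.lstsq(np.c_[d1,-d2],c2-c1,rcond=None)[0]
    a,b=c1+s[0]*d1,c2+s[1]*d2
    return (a+b)/2,np.linalg.norm(a-b)
def st():
    s=monitor.get_state(); return s
E
python3 - <<'E'
from h import *
np.set_printoptions(precision=4,suppress=True)
for n in('side','top'):
    f=grab(n,n+'0.png'); print(n,f['fovy'],f['cx'],f['cy'],np.array(f['R']),f['t'],'cam',ray(f,0,0)[0])
s=st();print({k:np.round(s[k],3) for k in s})
E
```

```text
side 52.84739678786102 317.2586861948782 198.66255888184236 [[-0.9669 -0.2541  0.0235]
 [-0.1638  0.5474 -0.8207]
 [ 0.1957 -0.7973 -0.5709]] [0.4605 0.2338 1.1516] cam [0.2582 0.9073 0.8385]
top 44.24431418368695 314.36252834516995 201.90918145472088 [[ 0.0078 -0.9998  0.0174]
 [-0.9821 -0.011  -0.1879]
 [ 0.1881 -0.0156 -0.982 ]] [-0.0171  0.5088  1.6224] cam [0.1947 0.0137 1.6892]
{'t': np.float64(0.1), 'q': array([-0.982,  0.359,  0.011, -0.   , -1.224, -0.288]), 'qd': array([ 0.001, -0.   ,  0.002,  0.001, -0.001, -0.   ]), 'joint_efforts': array([ -0.001, -58.416,  29.375,   7.015,   0.01 ,  -0.   ]), 'eef_pos': array([ 0.2  , -0.644,  0.215]), 'ee_rot': array([ 3.14 , -0.   , -2.841]), 'force': array([0.186, 0.259, 0.115]), 'moment': array([0.013, 0.001, 0.017]), 'gripper_force': np.float64(0.0), 'width': np.float64(0.088)}
```

View pics/side0.png

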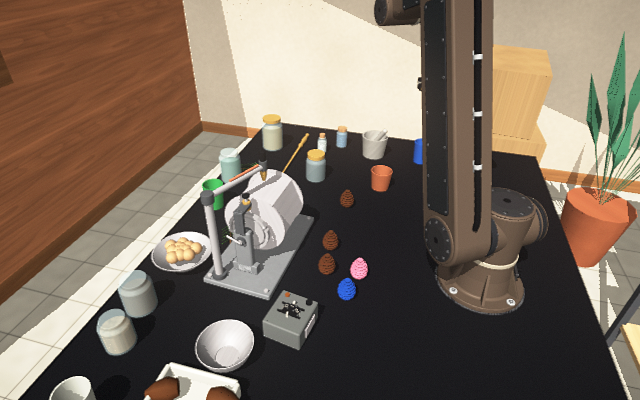

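View pics/top0.png

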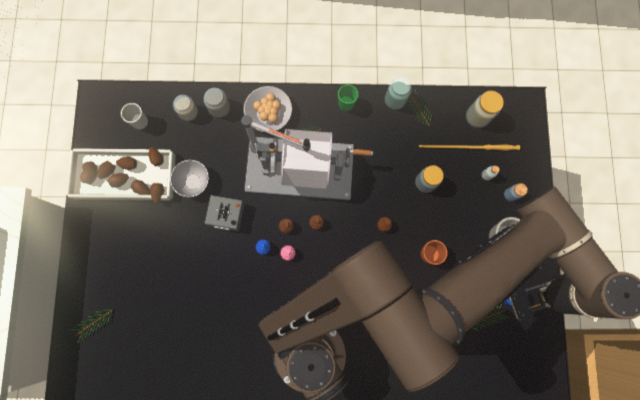

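The side view shows the machine (drum at about 275,210) and three brown standing cones at (347,198), (330,240) and (327,264). The pink (359,268) and blue (346,289) look-alikes stand near them. The top view has the brown cones at (385,225), (316,222) and (286,227), with blue at (263,247) and pink at (288,253). The brown cones lying in the white tray on the left aren't standing in front of the machine. I'll confirm in enlarged crops.

```bash
python3 - <<'E'
from h import *
np.set_printoptions(precision=4,suppress=True)
t=cv2.imread('pics/top0.png');s=cv2.imread('pics/side0.png')
cv2.imwrite('pics/tc.png',cv2.resize(t[100:270,190:400],(788,638)[:2] if 0 else None,fx=3.5,fy=3.5,interpolation=cv2.INTER_CUBIC))
cv2.imwrite('pics/sc.png',cv2.resize(s[150:350,190:390],None,fx=3,fy=3,interpolation=cv2.INTER_CUBIC))
ft,fs=grab('top'),grab('side')
for n,f in(('top',ft),('side',fs)):
    hsv=cv2.cvtColor(f['color'],cv2.COLOR_BGR2HSV)
    m=cv2.inRange(hsv,(3,120,40),(14,255,190))
    m=cv2.morphologyEx(m,cv2.MORPH_CLOSE,np.ones((3,3)))
    nn,l,stt,c=cv2.connectedComponentsWithStats(m)
    for i in range(1,nn):
        if 60<stt[i,4]<900: print(n,stt[i],c[i],onz(f,*c[i],0.033))
E
```

```text
top [149 148  11  16 114] [153.4211 155.6754] [0.669  0.5473 0.033 ]
top [353 149  18   7  98] [361.5918 151.8673] [ 0.6922 -0.1765  0.033 ]
top [117 158  17   8 105] [125.5714 161.6381] [0.6464 0.6416 0.033 ]
top [309 215  14  14 152] [315.7039 221.6118] [ 0.4437 -0.0176  0.033 ]
top [377 217  15  15 173] [384.2543 223.9711] [ 0.4381 -0.2513  0.033 ]
top [279 219  14  14 148] [285.4122 225.2297] [0.4303 0.0851 0.033 ]
top [420 240  28  26 530] [434.0302 252.1981] [ 0.3436 -0.4179  0.033 ]
side [371 165  22  27 221] [380.0724 178.8733] [ 0.339  -0.4134  0.033 ]
side [566 172  54  33 520] [591.0731 186.8577] [-0.4357 -0.5892  0.033 ]
side [340 190  14  18 185] [346.3784 198.7081] [ 0.4361 -0.2468  0.033 ]
side [581 201  56  66 646] [611.1672 238.37  ] [-0.41   -0.2715  0.033 ]
side [323 230  16  20 238] [330.0546 240.1387] [ 0.4403 -0.0142  0.033 ]
side [318 253  18  22 274] [326.4015 264.0146] [0.4266 0.0897 0.033 ]
side [144 377  35  23 597] [162.9363 389.2328] [0.6648 0.5408 0.033 ]
side [206 387  33  13 315] [220.5556 394.0032] [0.5461 0.5185 0.033 ]
```

View pics/tc.png

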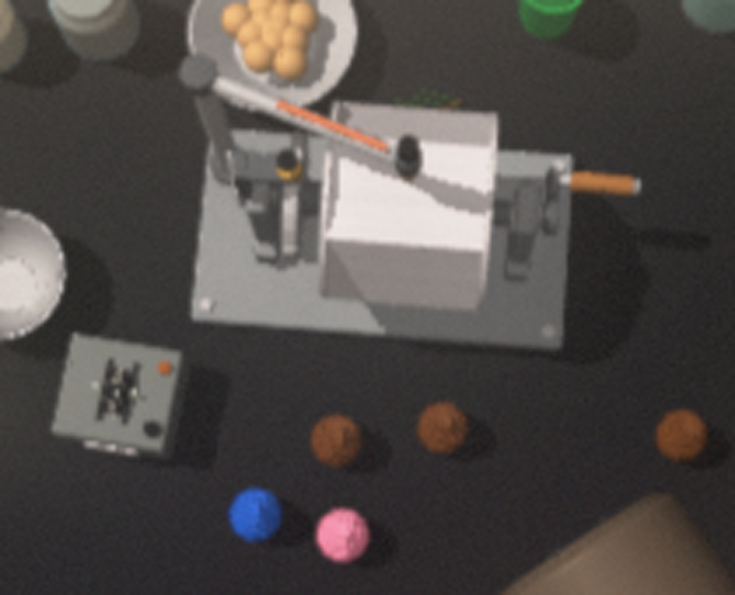

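View pics/sc.png

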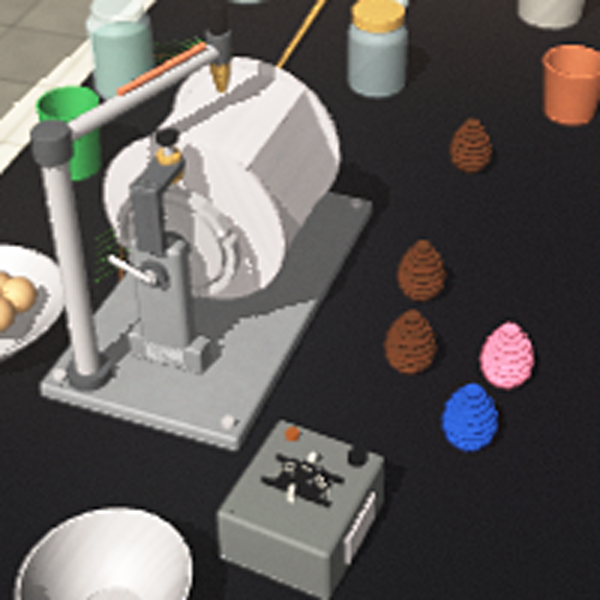

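The crops show three brown cones at full-frame top pixels (286,226), (316,222) and (384,224). They're the only brown ones standing in front of the machine; pink and blue are decoys, and the ones in the tray are lying down. Next: the mixer pose, crank angle, spray arm and timer.

```bash
cat > m.py <<'E'
from h import *
np.set_printoptions(precision=4,suppress=True)
T=lambda x,y:(190+x/3.5,100+y/3.5)
S=lambda x,y:(190+x/3,150+y/3)
E
python3 - <<'E'
from m import *
ft,fs=grab('top'),grab('side')
c=[onz(ft,*T(*p),.018) for p in((210,130),(572,155),(562,348),(192,320))]
print('base top',*c, [np.linalg.norm(c[i]-c[(i+1)%4]) for i in range(4)])
print('base side',*[onz(fs,*S(*p),.018) for p in((238,447),(373,203),(42,392))])
for n,a,b in(('post',(200,72),(52,132)),('stub',(408,140),(222,5)),('plunger',(288,156),(167,133)),('timer',(120,390),(303,478))):
    print(n,*tri(ft,T(*a),fs,S(*b)))
print('timer@76',onz(ft,*T(120,390),.07),onz(fs,*S(303,478),.076))
print('timer box top corners', *[onz(ft,*T(*p),.06) for p in((75,334),(183,350),(165,457),(53,434))])
print('side box', *[onz(fs,*S(*p),.06) for p in((283,422),(384,460),(327,572+0-0),(220,515))])
for z in (.09,.1,.12,.135,.15): print(z,onz(ft,*T(575,181),z),onz(ft,*T(635,185),z))
E
```

```text
base top [0.7457 0.2169 0.018 ] [ 0.7242 -0.1496  0.018 ] [ 0.525  -0.1382  0.018 ] [0.5491 0.2284 0.018 ] [np.float64(0.36711929752366573), np.float64(0.19958562766929058), np.float64(0.3673661274344926), np.float64(0.19692814613874393)]
base side [0.5428 0.2425 0.018 ] [ 0.5205 -0.1282  0.018 ] [0.7368 0.2305 0.018 ]
post [0.7076 0.1941 0.2871] 0.0018874254682618473
stub [0.633  0.015  0.3239] 0.010453716540345648
plunger [0.6442 0.1198 0.2505] 0.004244725633053615
timer [0.4696 0.2897 0.0565] 0.0038578073505062898
timer@76 [0.4692 0.2876 0.07  ] [0.4624 0.3052 0.076 ]
timer box top corners [0.5251 0.3348 0.06  ] [0.5106 0.2306 0.06  ] [0.4068 0.244  0.06  ] [0.4278 0.3511 0.06  ]
side box [0.5012 0.2404 0.06  ] [0.4084 0.2567 0.06  ] [0.4224 0.3717 0.06  ] [0.5179 0.3448 0.06  ]
0.09 [ 0.6753 -0.1452  0.09  ] [ 0.672  -0.2033  0.09  ]
0.1 [ 0.6723 -0.1442  0.1   ] [ 0.669  -0.2019  0.1   ]
0.12 [ 0.6663 -0.1423  0.12  ] [ 0.6631 -0.1992  0.12  ]
0.135 [ 0.6618 -0.1408  0.135 ] [ 0.6586 -0.1972  0.135 ]
0.15 [ 0.6573 -0.1393  0.15  ] [ 0.6541 -0.1951  0.15  ]
```

Call:
{"method": "servo_tool", "body": {"targets": [{"xyz": [0, 0, -4], "angular": [0, 0, -7.7]}, {"xyz": [0, 0, -4], "angular": [0, 0, -7.7]}, {"angular": [0, 0, -7.7]}, {"angular": [0, 0, -7.7]}, {"angular": [0, 0, -7.7]}, {"angular": [0, 0, -7.7]}, {"angular": [0, 0, -7.7]}, {"angular": [0, 0, -7.7]}, {"angular": [0, 0, -7.7]}, {}]}}

```text
invalid input
```

```bash
cat >> m.py <<'E'
from scipy.spatial.transform import Rotation as Ro
O=np.array([.6366,.013,0]);PSI=-.06
def M(x,y,z=0): return O+Ro.from_euler('z',PSI).apply([x,y,z])
def inM(p): return Ro.from_euler('z',-PSI).apply(np.array(p)-O)
def delta(target,yaw=None,s=None):
    s=s or st(); R=Ro.from_euler('xyz',s['ee_rot'])
    d=R.inv().apply(np.array(target)-s['eef_pos'])*100
    print('t',round(float(s['t']),2),'pos',s['eef_pos'],'rot',s['ee_rot'],'F',np.round(s['force'],1),'w',round(float(s['width']),4),'gf',round(float(s['gripper_force']),1))
    print(' tool shift cm',d.round(2),'norm',np.linalg.norm(d).round(2))
    if yaw is not None: print(' turn deg',np.degrees((R.inv()*Ro.from_euler('xyz',[np.pi,0,yaw])).as_rotvec()).round(2))
E
python3 -c "
from m import *
h=M(.040,-.19,.30);print(h);delta(h,PSI-np.pi/2)"
```

```text
[ 0.6651 -0.1791  0.3   ]
t 0.3 pos [ 0.1999 -0.6445  0.2155] rot [ 3.141  -0.0001 -2.8408] F [-0.6  0.4  0. ] w 0.0877 gf 0.0
 tool shift cm [-58.22  30.68  -8.43] norm 66.35
 turn deg [  0.03   0.02 -69.33]
```

Call:
{"method": "servo_tool", "body": {"targets": [{"xyz": [0, 0, -4], "angular": [0, 0, -7.7], "claw": 8.7}, {"xyz": [0, 0, -4], "angular": [0, 0, -7.7], "claw": 8.7}, {"xyz": [0, 0, 0], "angular": [0, 0, -7.7], "claw": 8.7}, {"xyz": [0, 0, 0], "angular": [0, 0, -7.7], "claw": 8.7}, {"xyz": [0, 0, 0], "angular": [0, 0, -7.7], "claw": 8.7}, {"xyz": [0, 0, 0], "angular": [0, 0, -7.7], "claw": 8.7}, {"xyz": [0, 0, 0], "angular": [0, 0, -7.7], "claw": 8.7}, {"xyz": [0, 0, 0], "angular": [0, 0, -7.7], "claw": 8.7}, {"xyz": [0, 0, 0], "angular": [0, 0, -7.7], "claw": 8.7}, {"xyz": [0, 0, 0], "angular": [0, 0, 0], "claw": 8.7}]}}

```text
t: 1.3
eef_pos: [0.2, -0.6446, 0.2958]
ee_rot: [3.142, 0.0, -1.629]
force: [0.4, -0.4, 0.1]
width: 0.087
gripper_force: 0.0
```

```bash
python3 -c "
from m import *
h=M(.040,-.19,.30);print(h);delta(h,PSI-np.pi/2)"
```

```text
[ 0.6651 -0.1791  0.3   ]
t 1.3 pos [ 0.2    -0.6446  0.2958] rot [ 3.1415  0.0001 -1.6293] F [ 0.4 -0.4  0.1] w 0.087 gf 0.0
 tool shift cm [-49.2  -43.72  -0.42] norm 65.81
 turn deg [0.   0.01 0.09]
```

Call:
{"method": "servo_tool", "body": {"targets": [{"xyz": [-2.73, -2.43, 0], "angular": [0, 0, 0], "claw": 8.7}, {"xyz": [-2.73, -2.43, 0], "angular": [0, 0, 0], "claw": 8.7}, {"xyz": [-2.73, -2.43, 0], "angular": [0, 0, 0], "claw": 8.7}, {"xyz": [-2.73, -2.43, 0], "angular": [0, 0, 0], "claw": 8.7}, {"xyz": [-2.73, -2.43, 0], "angular": [0, 0, 0], "claw": 8.7}, {"xyz": [-2.73, -2.43, 0], "angular": [0, 0, 0], "claw": 8.7}, {"xyz": [-2.73, -2.43, 0], "angular": [0, 0, 0], "claw": 8.7}, {"xyz": [-2.73, -2.43, 0], "angular": [0, 0, 0], "claw": 8.7}, {"xyz": [-2.73, -2.43, 0], "angular": [0, 0, 0], "claw": 8.7}, {"xyz": [-2.73, -2.43, 0], "angular": [0, 0, 0], "claw": 8.7}, {"xyz": [-2.73, -2.43, 0], "angular": [0, 0, 0], "claw": 8.7}, {"xyz": [-2.73, -2.43, 0], "angular": [0, 0, 0], "claw": 8.7}, {"xyz": [-2.73, -2.43, 0], "angular": [0, 0, 0], "claw": 8.7}, {"xyz": [-2.73, -2.43, 0], "angular": [0, 0, 0], "claw": 8.7}, {"xyz": [-2.73, -2.43, 0], "angular": [0, 0, 0], "claw": 8.7}, {"xyz": [-2.73, -2.43, 0], "angular": [0, 0, 0], "claw": 8.7}, {"xyz": [-2.73, -2.43, 0], "angular": [0, 0, 0], "claw": 8.7}, {"xyz": [-2.73, -2.43, 0], "angular": [0, 0, 0], "claw": 8.7}, {"xyz": [0, 0, 0], "angular": [0, 0, 0], "claw": 8.7}]}}

```text
t: 3.2
eef_pos: [0.6686, -0.1774, 0.2944]
ee_rot: [3.14, 0.0, -1.633]
force: [0.7, -0.6, 0.1]
width: 0.0873
gripper_force: 0.0
```

```bash
python3 -c "
from m import *
delta(M(.040,-.19,.118),PSI-np.pi/2)
ft,fs=grab('top'),grab('side')
a=cv2.resize(ft['color'][90:250,220:420],None,fx=2,fy=2);b=cv2.resize(fs['color'][130:330,180:380],None,fx=2,fy=2,interpolation=cv2.INTER_CUBIC)
a=cv2.copyMakeBorder(a,0,80,0,0,cv2.BORDER_CONSTANT)
cv2.imwrite('pics/c1.png',np.hstack([a,b]))
"
```

```text
t 3.2 pos [ 0.6686 -0.1774  0.2944] rot [ 3.1404  0.0004 -1.6326] F [ 0.7 -0.6  0.1] w 0.0873 gf 0.0
 tool shift cm [ 0.19  0.32 17.64] norm 17.64
 turn deg [ 0.07  0.02 -0.1 ]
```

View pics/c1.png

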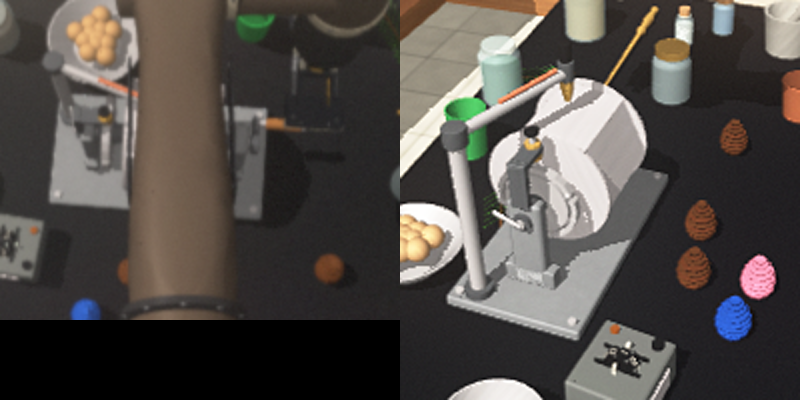

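The top view shows the open gripper over the orange crank handle (left panel, 280,125). The side view (right panel) shows the plunger head at (531,132) and the three brown cones unmoved. Descending and gripping the handle.

Call:
{"method": "servo_tool", "body": {"targets": [{"xyz": [0.2, 0.3, 2.4], "angular": [0, 0, 0], "claw": 8.7}, {"xyz": [0, 0, 2.4], "angular": [0, 0, 0], "claw": 8.7}, {"xyz": [0, 0, 2.4], "angular": [0, 0, 0], "claw": 8.7}, {"xyz": [0, 0, 2.4], "angular": [0, 0, 0], "claw": 8.7}, {"xyz": [0, 0, 2.4], "angular": [0, 0, 0], "claw": 8.7}, {"xyz": [0, 0, 2.4], "angular": [0, 0, 0], "claw": 8.7}, {"xyz": [0, 0, 2], "angular": [0, 0, 0], "claw": 8.7}, {"xyz": [0, 0, 1], "angular": [0, 0, 0], "claw": 8.7}, {"xyz": [0, 0, 0], "angular": [0, 0, 0], "claw": 8.7}]}}

```text
t: 4.2
eef_pos: [0.6619, -0.1831, 0.1207]
ee_rot: [3.139, -0.0, -1.633]
force: [0.4, 1.3, -0.2]
width: 0.087
gripper_force: 0.0
```

Call:
{"method": "servo_tool", "body": {"targets": [{"xyz": [0, 0, 0], "angular": [0, 0, 0], "claw": 0}, {"xyz": [0, 0, 0], "angular": [0, 0, 0], "claw": 0}, {"xyz": [0, 0, 0], "angular": [0, 0, 0], "claw": 0}, {"xyz": [0, 0, 0], "angular": [0, 0, 0], "claw": 0}, {"xyz": [0, 0, 0], "angular": [0, 0, 0], "claw": 0}, {"xyz": [0, 0, 0], "angular": [0, 0, 0], "claw": 0}, {"xyz": [0, 0, 0], "angular": [0, 0, 0], "claw": 0}, {"xyz": [0, 0, 0], "angular": [0, 0, 0], "claw": 0}], "force": 8}}

```text
t: 5.0
eef_pos: [0.6631, -0.1824, 0.1218]
ee_rot: [3.142, -0.0, -1.631]
force: [0.6, 0.3, 0.2]
width: 0.0286
gripper_force: 0.0
```

```bash
python3 -c "
from m import *
s=st();delta(M(.040,-.19,.118),s=s);print(inM(s['eef_pos']))
"
```

```text
t 5.0 pos [ 0.6631 -0.1824  0.1218] rot [ 3.1415 -0.     -1.6312] F [0.6 0.3 0.2] w 0.0286 gf 0.0
 tool shift cm [-0.34 -0.18  0.38] norm 0.54
[ 0.0382 -0.1934  0.1218]
```

Call:
{"method": "servo_tool", "body": {"targets": [{"xyz": [0, 0, 0], "angular": [0, 0, 0], "claw": 0}, {"xyz": [0, 0, 0], "angular": [0, 0, 0], "claw": 0}, {"xyz": [0, 0, 0], "angular": [0, 0, 0], "claw": 0}, {"xyz": [0, 0, 0], "angular": [0, 0, 0], "claw": 0}, {"xyz": [0, 0, 0], "angular": [0, 0, 0], "claw": 0}]}}

```text
t: 5.5
eef_pos: [0.6632, -0.1825, 0.1219]
ee_rot: [-3.142, -0.0, -1.631]
force: [0.0, 0.4, 0.3]
width: 0.0006
gripper_force: 0.0
```

```bash
python3 -c "
from m import *
s=st();delta(M(.040,-.19,.118),s=s);print(inM(s['eef_pos']),s['moment'])
"
```

```text
t 5.5 pos [ 0.6632 -0.1825  0.1219] rot [-3.1416 -0.     -1.6313] F [0.  0.4 0.3] w 0.0006 gf 0.0
 tool shift cm [-0.35 -0.18  0.39] norm 0.55
[ 0.0382 -0.1935  0.1219] [0.0557 0.1173 0.0135]
```

```bash
python3 -c "
from m import *
ft,fs=grab('top'),grab('side')
s=st();print(proj(ft,s['eef_pos']),proj(fs,s['eef_pos']),proj(ft,M(.04,-.18,.115)))
a=cv2.resize(ft['color'][100:200,310:430],None,fx=4,fy=4,interpolation=cv2.INTER_CUBIC);b=cv2.resize(fs['color'][110:310,240:320],None,fx=2,fy=2,interpolation=cv2.INTER_CUBIC)
cv2.imwrite('pics/c2.png',np.hstack([a,b]))
"
```

```text
[366.4544 152.6037] [278.2667 176.4937] [362.189 152.404]
```

View pics/c2.png

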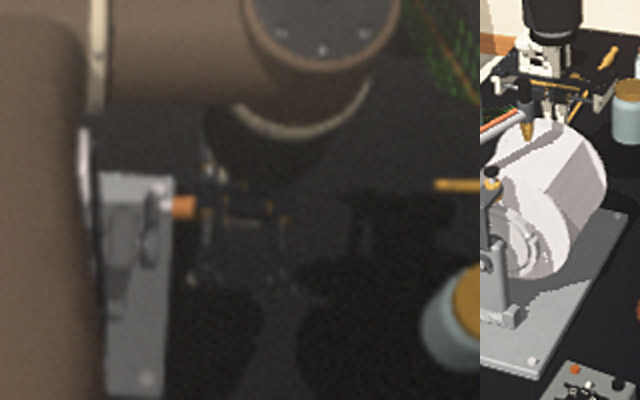

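The handle's stub is still visible at crop (183,207), under the gripper. The fingers closed on nothing, so I'll project the tool axis and look closer before touching anything.

```bash
python3 -c "
from m import *
ft,fs=grab('top'),grab('side')
s=st();p=np.array(s['eef_pos'])
a=ft['color'].copy();b=fs['color'].copy()
A=cv2.resize(a[120:190,330:400],None,fx=6,fy=6,interpolation=cv2.INTER_CUBIC);B=cv2.resize(b[115:205,250:310],None,fx=6,fy=6,interpolation=cv2.INTER_CUBIC)
A=np.clip(A.astype(float)*2,0,255).astype(np.uint8)
A=cv2.copyMakeBorder(A,0,120,0,0,cv2.BORDER_CONSTANT)
for z in(-.022,0,.044,.1):
    q=p+[0,0,z]
    u=(proj(ft,q)-[330,120])*6; v=(proj(fs,q)-[250,115])*6
    cv2.circle(A,tuple(map(int,u)),3,(0,255,0),-1); cv2.circle(B,tuple(map(int,v)),3,(0,255,0),-1); print(z,u,v+[420,0])
cv2.imwrite('pics/c3.png',np.hstack([A,B]))
"
```

```text
-0.022 [214.0132 206.9194] [590.8903 401.9872]
0 [218.7839 195.662 ] [589.6566 368.9389]
0.044 [228.7151 172.2277] [587.1194 300.9728]
0.1 [242.1648 140.4906] [583.7485 210.6721]
```

View pics/c3.png

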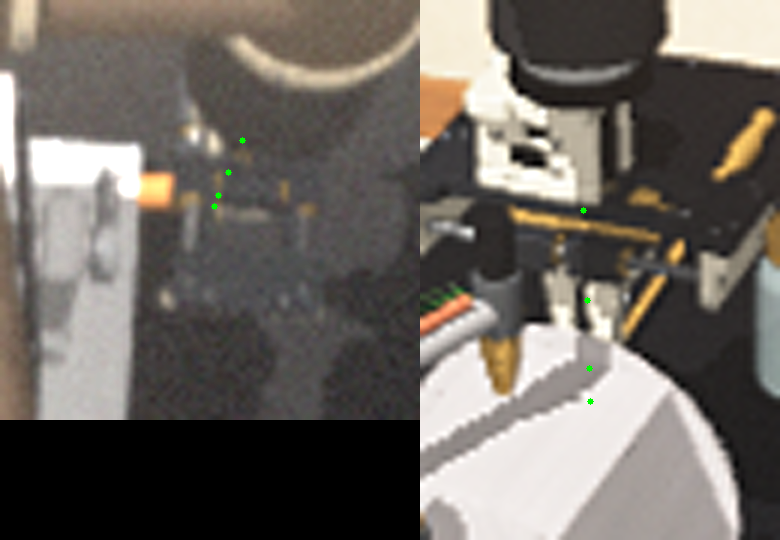

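```bash
python3 -c "
from m import *
ft,fs=grab('top'),grab('side')
for ph in range(-120,121,10):
    P=M(.0924*np.sin(np.radians(ph)),0,.135+.0924*np.cos(np.radians(ph)))
    H=M(.045*np.sin(np.radians(ph)),-.18,.135+.045*np.cos(np.radians(ph)))
    print(ph,proj(ft,P).round(1),'handle',ph,proj(ft,H).round(1),ph+180 if ph<=0 else ph-180)
for ph in (140,150,160,170,180): print(ph,proj(ft,M(.045*np.sin(np.radians(ph)),-.18,.135+.045*np.cos(np.radians(ph)))))
print([ (190+x/3.5,100+y/3.5) for x,y in((407,108),(407,241),(405,303))])
for y in(-.128,-.15,-.21): print(y,proj(ft,M(.04,y,.115)),proj(ft,M(.02,y,.09)))
print('axis at headstock',proj(ft,M(0,-.13,.135)),'plunger',proj(ft,M(0,.11,.247)),proj(fs,M(0,.11,.247)))
"
```

```text
-120 [305.7 185.5] handle -120 [360.9 175.6] 60
-110 [305.5 186.5] handle -110 [361.1 176.1] 70
-100 [305.4 186.7] handle -100 [361.3 176.1] 80
-90 [305.4 186. ] handle -90 [361.6 175.7] 90
-80 [305.4 184.5] handle -80 [361.9 174.9] 100
-70 [305.5 182.1] handle -70 [362.2 173.8] 110
-60 [305.7 179. ] handle -60 [362.5 172.2] 120
-50 [305.9 175.1] handle -50 [362.8 170.4] 130
-40 [306.1 170.7] handle -40 [363.  168.3] 140
-30 [306.4 165.8] handle -30 [363.3 165.9] 150
-20 [306.8 160.7] handle -20 [363.5 163.5] 160
-10 [307.1 155.4] handle -10 [363.7 161. ] 170
0 [307.5 150.3] handle 0 [363.9 158.6] 180
10 [307.9 145.5] handle 10 [364.  156.3] -170
20 [308.2 141.1] handle 20 [364.  154.2] -160
30 [308.5 137.3] handle 30 [364.  152.4] -150
40 [308.8 134.2] handle 40 [363.9 150.9] -140
50 [309. 132.] handle 50 [363.8 149.7] -130
60 [309.2 130.6] handle 60 [363.7 149. ] -120
70 [309.3 130.1] handle 70 [363.4 148.6] -110
80 [309.4 130.4] handle 80 [363.2 148.7] -100
90 [309.4 131.6] handle 90 [362.9 149.2] -90
100 [309.3 133.6] handle 100 [362.7 150.1] -80
110 [309.2 136.3] handle 110 [362.4 151.3] -70
120 [309.  139.6] handle 120 [362.1 152.9] -60
140 [361.5387 156.8154]
150 [361.2942 159.0286]
160 [361.0796 161.3345]
170 [360.9005 163.6682]
180 [360.7621 165.9646]
[(306.2857142857143, 130.85714285714286), (306.2857142857143, 168.85714285714286), (305.7142857142857, 186.57142857142856)]
-0.128 [346.6062 151.3059] [345.6711 159.1492]
-0.15 [353.1994 151.7705] [352.1817 159.6075]
-0.21 [371.1771 153.0374] [369.9343 160.8573]
axis at headstock [347.0378 161.3214] plunger [271.5122 145.9047] [244.8657 195.9128]
```

The projected tool axis (green dots) agrees with the fingers seen in the side view, and the drum facet edges give an angle of about 2.0 rad. So the handle must be close. I'll probe gently, opening first and then going lower.

Call:
{"method": "servo_tool", "body": {"targets": [{"xyz": [0, -0.5, 0], "angular": [0, 0, 0], "claw": 0}, {"xyz": [0, -0.5, 0], "angular": [0, 0, 0], "claw": 0}, {"xyz": [0, -0.5, 0], "angular": [0, 0, 0], "claw": 0}, {"xyz": [0, -0.5, 0], "angular": [0, 0, 0], "claw": 0}, {"xyz": [0, 0, 0], "angular": [0, 0, 0], "claw": 0}]}}

```text
t: 6.3
eef_pos: [0.6838, -0.1837, 0.1215]
ee_rot: [3.141, -0.0, -1.631]
force: [0.0, 0.2, -0.1]
width: 0.0006
gripper_force: 0.0
```

```bash
python3 -c "
from m import *
s=st();delta(M(.040,-.19,.118),s=s);print(inM(s['eef_pos']),s['moment'])
"
```

```text
t 6.3 pos [ 0.6838 -0.1837  0.1215] rot [ 3.1415 -0.0001 -1.6312] F [ 0.   0.2 -0.1] w 0.0006 gf 0.0
 tool shift cm [-0.35  1.89  0.35] norm 1.96
[ 0.0589 -0.1935  0.1215] [ 0.0384  0.115  -0.038 ]
```

Call:
{"method": "servo_tool", "body": {"targets": [{"xyz": [0, 0.9, 0], "angular": [0, 0, 0], "claw": 0}, {"xyz": [0, 0.9, 0], "angular": [0, 0, 0], "claw": 0}, {"xyz": [0, 0, 0.4], "angular": [0, 0, 0], "claw": 0}, {"xyz": [0, 0, 0.4], "angular": [0, 0, 0], "claw": 0}, {"xyz": [0, 0, 0.4], "angular": [0, 0, 0], "claw": 0}, {"xyz": [0, 0, 0], "angular": [0, 0, 0], "claw": 0}]}}

```text
t: 6.9
eef_pos: [0.6658, -0.1827, 0.1107]
ee_rot: [-3.14, -0.0, -1.631]
force: [-0.9, -0.6, 2.4]
width: 0.0006
gripper_force: 1.2
```

```bash
python3 -c "
from m import *
s=st();delta(M(.040,-.19,.118),s=s);print(inM(s['eef_pos']),s['moment'])
"
```

```text
t 6.9 pos [ 0.6658 -0.1827  0.1107] rot [-3.1398 -0.0004 -1.6308] F [-0.9 -0.6  2.4] w 0.0006 gf 1.2
 tool shift cm [-0.36  0.09 -0.73] norm 0.82
[ 0.0409 -0.1936  0.1107] [-0.1657  0.2759  0.0158]
```

```bash
python3 -c "
from m import *
t=cv2.imread('pics/top0.png')[140:240,300:415].astype(float)
t=np.clip((t/255)**.5*255,0,255).astype(np.uint8)
cv2.imwrite('pics/c4.png',cv2.resize(t,None,fx=6,fy=6,interpolation=cv2.INTER_CUBIC))
"
```

```text
(no output)
```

View pics/c4.png

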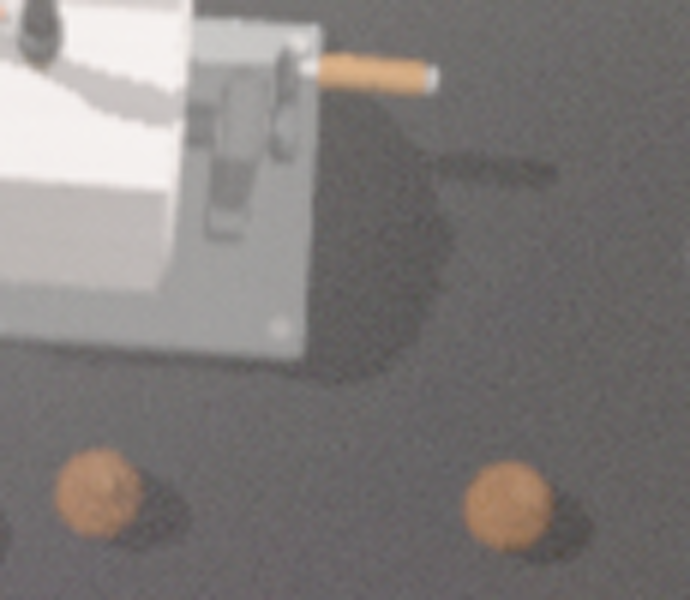

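```bash
python3 -c "
from m import *
ft=grab('top')
C=lambda x,y:(300+x/6,140+y/6)
S=onz(ft,*C(594,538),0);L=(S-[.437,-.249,.0])/.063;print('cone shadow slope',L)
S2=onz(ft,*C(190,520),0);print((S2-[.442,-.016,0])/.063)
# drum end plate shadow extreme
H=onz(ft,*C(556,172),0)
for z in(.06,.07,.08,.09,.1,.11,.12,.14,.16,.18):
    P=onz(ft,*C(434,78),z);print(z,P,inM(P),'slope',(H-P)/z)
"
```

```text
cone shadow slope [-0.2145 -0.9279  0.    ]
[-0.1653 -0.9156  0.    ]
0.06 [ 0.6805 -0.2104  0.06  ] [ 0.0572 -0.2204  0.06  ] slope [-0.649  -1.3302 -1.    ]
0.07 [ 0.6775 -0.2091  0.07  ] [ 0.0542 -0.2192  0.07  ] slope [-0.5137 -1.1598 -1.    ]
0.08 [ 0.6746 -0.2077  0.08  ] [ 0.0511 -0.218   0.08  ] slope [-0.4122 -1.0321 -1.    ]
0.09 [ 0.6716 -0.2063  0.09  ] [ 0.0481 -0.2168  0.09  ] slope [-0.3333 -0.9327 -1.    ]
0.1 [ 0.6686 -0.2049  0.1   ] [ 0.045  -0.2156  0.1   ] slope [-0.2701 -0.8532 -1.    ]
0.11 [ 0.6656 -0.2036  0.11  ] [ 0.0419 -0.2144  0.11  ] slope [-0.2185 -0.7881 -1.    ]
0.12 [ 0.6626 -0.2022  0.12  ] [ 0.0389 -0.2132  0.12  ] slope [-0.1754 -0.7339 -1.    ]
0.14 [ 0.6567 -0.1994  0.14  ] [ 0.0328 -0.2109  0.14  ] slope [-0.1077 -0.6487 -1.    ]
0.16 [ 0.6507 -0.1967  0.16  ] [ 0.0266 -0.2085  0.16  ] slope [-0.057  -0.5848 -1.    ]
0.18 [ 0.6447 -0.1939  0.18  ] [ 0.0205 -0.2061  0.18  ] slope [-0.0175 -0.5351 -1.    ]
```

The shadow puts the handle lower than I assumed, and the light contact at fingertip z≈0.089 agrees. I'll lift, open, go lower and close again.

Call:
{"method": "servo_tool", "body": {"targets": [{"xyz": [0, 0, -1.5], "angular": [0, 0, 0], "claw": 0}, {"xyz": [0, 0, -1.5], "angular": [0, 0, 0], "claw": 8.7}, {"xyz": [0, -0.4, 0], "angular": [0, 0, 0], "claw": 8.7}, {"xyz": [0, 0, 0], "angular": [0, 0, 0], "claw": 8.7}, {"xyz": [0, 0, 0], "angular": [0, 0, 0], "claw": 8.7}, {"xyz": [0, 0, 0], "angular": [0, 0, 0], "claw": 8.7}, {"xyz": [0, 0, 0], "angular": [0, 0, 0], "claw": 8.7}, {"xyz": [0, 0, 0], "angular": [0, 0, 0], "claw": 8.7}, {"xyz": [0, 0, 0], "angular": [0, 0, 0], "claw": 8.7}, {"xyz": [0, 0, 0], "angular": [0, 0, 0], "claw": 8.7}, {"xyz": [0, 0, 0], "angular": [0, 0, 0], "claw": 8.7}, {"xyz": [0, 0, 0], "angular": [0, 0, 0], "claw": 8.7}]}}

```text
t: 8.15
eef_pos: [0.6691, -0.1828, 0.1399]
ee_rot: [3.142, 0.0, -1.631]
force: [0.1, -0.4, 0.5]
width: 0.0827
gripper_force: 0.0
```

Call:
{"method": "servo_tool", "body": {"targets": [{"xyz": [0, 0, 1], "angular": [0, 0, 0], "claw": 8.7}, {"xyz": [0, 0, 1], "angular": [0, 0, 0], "claw": 8.7}, {"xyz": [0, 0, 1], "angular": [0, 0, 0], "claw": 8.7}, {"xyz": [0, 0, 0.8], "angular": [0, 0, 0], "claw": 8.7}, {"xyz": [0, 0, 0.8], "angular": [0, 0, 0], "claw": 8.7}, {"xyz": [0, 0, 0], "angular": [0, 0, 0], "claw": 8.7}]}}

```text
t: 8.75
eef_pos: [0.6682, -0.1827, 0.092]
ee_rot: [3.139, 0.0, -1.631]
force: [0.5, -0.7, -0.9]
width: 0.0872
gripper_force: 0.0
```

Call:
{"method": "servo_tool", "body": {"targets": [{"xyz": [0, 0, 0], "angular": [0, 0, 0], "claw": 0}, {"xyz": [0, 0, 0], "angular": [0, 0, 0], "claw": 0}, {"xyz": [0, 0, 0], "angular": [0, 0, 0], "claw": 0}, {"xyz": [0, 0, 0], "angular": [0, 0, 0], "claw": 0}, {"xyz": [0, 0, 0], "angular": [0, 0, 0], "claw": 0}, {"xyz": [0, 0, 0], "angular": [0, 0, 0], "claw": 0}, {"xyz": [0, 0, 0], "angular": [0, 0, 0], "claw": 0}, {"xyz": [0, 0, 0], "angular": [0, 0, 0], "claw": 0}, {"xyz": [0, 0, 0], "angular": [0, 0, 0], "claw": 0}, {"xyz": [0, 0, 0], "angular": [0, 0, 0], "claw": 0}, {"xyz": [0, 0, 0], "angular": [0, 0, 0], "claw": 0}, {"xyz": [0, 0, 0], "angular": [0, 0, 0], "claw": 0}, {"xyz": [0, 0, 0], "angular": [0, 0, 0], "claw": 0}, {"xyz": [0, 0, 0], "angular": [0, 0, 0], "claw": 0}], "force": 8}}

```text
t: 10.15
eef_pos: [0.6618, -0.1824, 0.0909]
ee_rot: [3.127, 0.001, -1.633]
force: [-15.4, 2.7, 1.2]
width: 0.0233
gripper_force: 8.0
```

```bash
python3 -c "
from m import *
s=st();delta(M(.040,-.19,.118),s=s);print(inM(s['eef_pos']),s['moment'])
"
```

```text
t 10.15 pos [ 0.6618 -0.1824  0.0909] rot [ 3.1273  0.0009 -1.633 ] F [-15.4   2.7   1.2] w 0.0233 gf 8.0
 tool shift cm [-0.36 -0.27 -2.72] norm 2.75
[ 0.0369 -0.1936  0.0909] [ 0.8587  5.8577 -0.0121]
```

Call:
{"method": "servo_tool", "body": {"targets": [{"xyz": [0, 0, 0], "angular": [0, 0, 0], "claw": 0}, {"xyz": [0, 0, 0], "angular": [0, 0, 0], "claw": 0}, {"xyz": [0, 0, 0], "angular": [0, 0, 0], "claw": 0}, {"xyz": [0, 0, 0], "angular": [0, 0, 0], "claw": 0}]}}

```text
t: 10.55
eef_pos: [0.6618, -0.1824, 0.0909]
ee_rot: [3.127, 0.001, -1.633]
force: [-16.4, 2.2, 1.5]
width: 0.0239
gripper_force: 8.0
```

Call:
{"method": "servo_tool", "body": {"targets": [{"xyz": [0, 0.3, 0], "angular": [0, 0, 0], "claw": 0}, {"xyz": [0, 0.3, 0], "angular": [0, 0, 0], "claw": 0}, {"xyz": [0, 0.2, 0], "angular": [0, 0, 0], "claw": 0}, {"xyz": [0, 0, 0], "angular": [0, 0, 0], "claw": 0}, {"xyz": [0, 0, 0], "angular": [0, 0, 0], "claw": 0}]}}

```text
t: 11.05
eef_pos: [0.66, -0.1823, 0.0931]
ee_rot: [3.139, 0.0, -1.632]
force: [-4.9, -1.5, -5.9]
width: 0.0176
gripper_force: 8.0
```

```bash
python3 -c "
from m import *
s=st();delta(M(.040,-.19,.118),s=s);print(inM(s['eef_pos']),s['moment'])
"
```

```text
t 11.05 pos [ 0.66   -0.1823  0.0931] rot [ 3.139   0.0001 -1.6316] F [-4.9 -1.5 -5.9] w 0.0176 gf 8.0
 tool shift cm [-0.36 -0.48 -2.49] norm 2.56
[ 0.0351 -0.1935  0.0931] [-0.2786  1.7684 -0.0312]
```

The width now reads 17.6 mm, so the handle is gripped. I'll firm up the grip and find the circle by watching the force.

Call:
{"method": "servo_tool", "body": {"targets": [{"xyz": [0, 0, 0], "angular": [0, 0, 0], "claw": 0}, {"xyz": [0, 0, 0], "angular": [0, 0, 0], "claw": 0}, {"xyz": [0, -0.3, -0.3], "angular": [0, 0, 0], "claw": 0}, {"xyz": [0, -0.3, -0.3], "angular": [0, 0, 0], "claw": 0}, {"xyz": [0, 0, 0], "angular": [0, 0, 0], "claw": 0}], "force": 20}}

```text
t: 11.55
eef_pos: [0.6628, -0.1825, 0.0992]
ee_rot: [3.133, 0.0, -1.632]
force: [-17.8, 2.9, 5.6]
width: 0.0177
gripper_force: 20.0
```

Call:
{"method": "servo_tool", "body": {"targets": [{"xyz": [0, -0.3, -0.3], "angular": [0, 0, 0], "claw": 0}, {"xyz": [0, -0.3, -0.3], "angular": [0, 0, 0], "claw": 0}, {"xyz": [0, 0, 0], "angular": [0, 0, 0], "claw": 0}]}}

```text
t: 11.85
eef_pos: [0.6642, -0.1826, 0.1038]
ee_rot: [3.124, 0.001, -1.633]
force: [-27.9, 3.9, 6.5]
width: 0.0175
gripper_force: 20.0
```

```bash
python3 -c "
from m import *
s=st();delta(M(.040,-.19,.118),s=s);print(inM(s['eef_pos']),s['moment'])
"
```

```text
t 11.85 pos [ 0.6642 -0.1826  0.1038] rot [ 3.1239  0.0007 -1.6328] F [-27.9   3.9   6.5] w 0.0175 gf 20.0
 tool shift cm [-0.36 -0.05 -1.42] norm 1.46
[ 0.0393 -0.1936  0.1038] [ 1.7698 10.3748 -0.0031]
```

Call:
{"method": "servo_tool", "body": {"targets": [{"xyz": [0, 0.3, 0], "angular": [0, 0, 0], "claw": 0}, {"xyz": [0, 0.3, -0.3], "angular": [0, 0, 0], "claw": 0}, {"xyz": [0, 0.2, -0.4], "angular": [0, 0, 0], "claw": 0}, {"xyz": [0, 0, -0.4], "angular": [0, 0, 0], "claw": 0}, {"xyz": [0, 0, -0.3], "angular": [0, 0, 0], "claw": 0}, {"xyz": [0, 0, 0], "angular": [0, 0, 0], "claw": 0}]}}

```text
t: 12.45
eef_pos: [0.6646, -0.1826, 0.1202]
ee_rot: [3.14, -0.0, -1.631]
force: [-9.0, 1.6, -0.0]
width: 0.0174
gripper_force: 20.0
```

```bash
python3 -c "
from m import *
s=st();delta(M(.040,-.19,.118),s=s);print(inM(s['eef_pos']),s['moment'])
"
```

```text
t 12.45 pos [ 0.6646 -0.1826  0.1202] rot [ 3.1398 -0.0002 -1.6312] F [-9.   1.6 -0. ] w 0.0174 gf 20.0
 tool shift cm [-0.36 -0.04  0.22] norm 0.42
[ 0.0396 -0.1936  0.1202] [ 0.3074  3.284  -0.0468]
```

The grip points fit a 45 mm circle, and the drum is at about 1.43 rad now. Carrying on round the arc.

Call:
{"method": "servo_tool", "body": {"targets": [{"xyz": [0, 0.28, -0.5], "angular": [0, 0, 0], "claw": 0}, {"xyz": [0, 0.28, -0.5], "angular": [0, 0, 0], "claw": 0}, {"xyz": [0, 0.22, -0.4], "angular": [0, 0, 0], "claw": 0}, {"xyz": [0, 0.22, -0.4], "angular": [0, 0, 0], "claw": 0}, {"xyz": [0, 0.23, -0.37], "angular": [0, 0, 0], "claw": 0}, {"xyz": [0, 0.33, -0.3], "angular": [0, 0, 0], "claw": 0}, {"xyz": [0, 0.33, -0.3], "angular": [0, 0, 0], "claw": 0}, {"xyz": [0, 0.32, -0.3], "angular": [0, 0, 0], "claw": 0}, {"xyz": [0, 0, 0], "angular": [0, 0, 0], "claw": 0}]}}

```text
t: 13.35
eef_pos: [0.6429, -0.1812, 0.1522]
ee_rot: [-3.141, -0.0, -1.631]
force: [-2.2, -0.1, -0.1]
width: 0.0175
gripper_force: 20.0
```

```bash
python3 -c "
from m import *
s=st();delta(M(.040,-.19,.118),s=s);print(inM(s['eef_pos']),s['moment'])
p=inM(s['eef_pos'])-np.array([-.0049,0,.1137]);print('theta',np.arctan2(p[0],p[2]),np.hypot(p[0],p[2]))
"
```

```text
t 13.35 pos [ 0.6429 -0.1812  0.1522] rot [-3.1406 -0.0002 -1.6309] F [-2.2 -0.1 -0.1] w 0.0175 gf 20.0
 tool shift cm [-0.35 -2.2   3.42] norm 4.08
[ 0.018  -0.1934  0.1522] [-0.1207  0.988  -0.1225]
theta 0.5358126340771903 0.044803607842438566
```

Call:
{"method": "servo_tool", "body": {"targets": [{"xyz": [0, 0.37, -0.17], "angular": [0, 0, 0], "claw": 0}, {"xyz": [0, 0.36, -0.16], "angular": [0, 0, 0], "claw": 0}, {"xyz": [0, 0.36, -0.16], "angular": [0, 0, 0], "claw": 0}, {"xyz": [0, 0.3, -0.06], "angular": [0, 0, 0], "claw": 0}, {"xyz": [0, 0.3, -0.05], "angular": [0, 0, 0], "claw": 0}, {"xyz": [0, 0.3, -0.03], "angular": [0, 0, 0], "claw": 0}, {"xyz": [0, 0.3, 0], "angular": [0, 0, 0], "claw": 0}, {"xyz": [0, 0, 0], "angular": [0, 0, 0], "claw": 0}, {"xyz": [0, 0, 0], "angular": [0, 0, 0], "claw": 0}]}}

```text
t: 14.25
eef_pos: [0.6201, -0.1798, 0.1583]
ee_rot: [-3.141, -0.0, -1.631]
force: [-1.8, 0.9, 6.9]
width: 0.0174
gripper_force: 20.0
```

```bash
cat >> m.py <<'E'
def plung(fs):
    h=cv2.cvtColor(fs['color'][170:215,225:265],cv2.COLOR_BGR2HSV)
    m=(h[:,:,2]<60).astype(np.uint8); n,l,s,c=cv2.connectedComponentsWithStats(m)
    return [(s[i].tolist(),(c[i]+[225,170]).round(1).tolist()) for i in range(1,n) if s[i,4]>12]
E
python3 -c "
from m import *
s=st();delta(M(.040,-.19,.118),s=s);print(inM(s['eef_pos']),s['moment'])
p=inM(s['eef_pos'])-np.array([-.0049,0,.1137]);print('theta',np.arctan2(p[0],p[2]),np.hypot(p[0],p[2]))
fs=grab('side','p1.png');print(plung(fs)); f0={'color':cv2.imread('pics/side0.png')};print('orig',plung(f0))
print([proj(fs,M(-.0045,.109,z)) for z in(.247,.255)])
"
```

```text
t 14.25 pos [ 0.6201 -0.1798  0.1583] rot [-3.1408 -0.0002 -1.6308] F [-1.8  0.9  6.9] w 0.0174 gf 20.0
 tool shift cm [-0.34 -4.49  4.04] norm 6.05
[-0.0049 -0.1934  0.1583] [ 0.531   0.9818 -0.0493]
theta -0.0003097719435903343 0.04464221438097537
[([0, 7, 25, 29, 233], [234.6, 190.5]), ([17, 26, 7, 5, 28], [245.3, 197.9])]
orig [([0, 7, 25, 29, 256], [235.4, 190.5]), ([17, 23, 7, 6, 30], [245.2, 195.5])]
[array([246.622 , 196.0464]), array([246.383 , 193.4785])]
```

Force and plunger pixel agree: the head dropped 2.4 px, about 8 mm. Releasing, lifting, and checking both the plunger and the fingertip calibration in view.

Call:
{"method": "servo_tool", "body": {"targets": [{"xyz": [0, 0, 0], "angular": [0, 0, 0], "claw": 5}, {"xyz": [0, 0, 0], "angular": [0, 0, 0], "claw": 5}, {"xyz": [0, 0, 0], "angular": [0, 0, 0], "claw": 5}, {"xyz": [0, 0, 0], "angular": [0, 0, 0], "claw": 5}, {"xyz": [0, 0, 0], "angular": [0, 0, 0], "claw": 5}, {"xyz": [0, 0, -2], "angular": [0, 0, 0], "claw": 5}, {"xyz": [0, 0, -3], "angular": [0, 0, 0], "claw": 5}, {"xyz": [0, 0, -4], "angular": [0, 0, 0], "claw": 3}, {"xyz": [0, 0, -4], "angular": [0, 0, 0], "claw": 3}, {"xyz": [0, 0, -4], "angular": [0, 0, 0], "claw": 3}, {"xyz": [0, 0, -3], "angular": [0, 0, 0], "claw": 3}, {"xyz": [0, 0, 0], "angular": [0, 0, 0], "claw": 3}]}}

```text
t: 15.5
eef_pos: [0.6218, -0.1805, 0.3624]
ee_rot: [-3.133, -0.001, -1.631]
force: [-0.4, -0.3, 0.0]
width: 0.03
gripper_force: 0.0
```

```bash
python3 -c "
from m import *
s=st();p=np.array(s['eef_pos']);delta(M(0,0,.33))
ft,fs=grab('top','t2.png'),grab('side','s2.png');print(plung(fs))
b=fs['color'].copy();B=cv2.resize(b[60:260,200:370],None,fx=3,fy=3,interpolation=cv2.INTER_CUBIC)
a=ft['color'][110:230,230:400];A=cv2.resize(a,None,fx=1.7,fy=1.7,interpolation=cv2.INTER_CUBIC);A=cv2.copyMakeBorder(A,0,600-A.shape[0],0,0,cv2.BORDER_CONSTANT)
for z in(-.022,0,.044):
    v=(proj(fs,p+[0,0,z])-[200,60])*3; cv2.circle(B,tuple(map(int,v)),2,(0,255,0),-1);print(v)
cv2.imwrite('pics/c5.png',np.hstack([B,A]))
"
```

```text
t 15.5 pos [ 0.6218 -0.1805  0.3624] rot [-3.1335 -0.0011 -1.6312] F [-0.4 -0.3  0. ] w 0.03 gf 0.0
 tool shift cm [-19.41  -0.29   3.22] norm 19.68
[([0, 7, 25, 29, 233], [234.6, 190.5]), ([17, 26, 7, 5, 28], [245.3, 197.9])]
[266.0753 172.847 ]
[265.7014 152.3122]
[264.9299 109.9371]
```

View pics/c5.png

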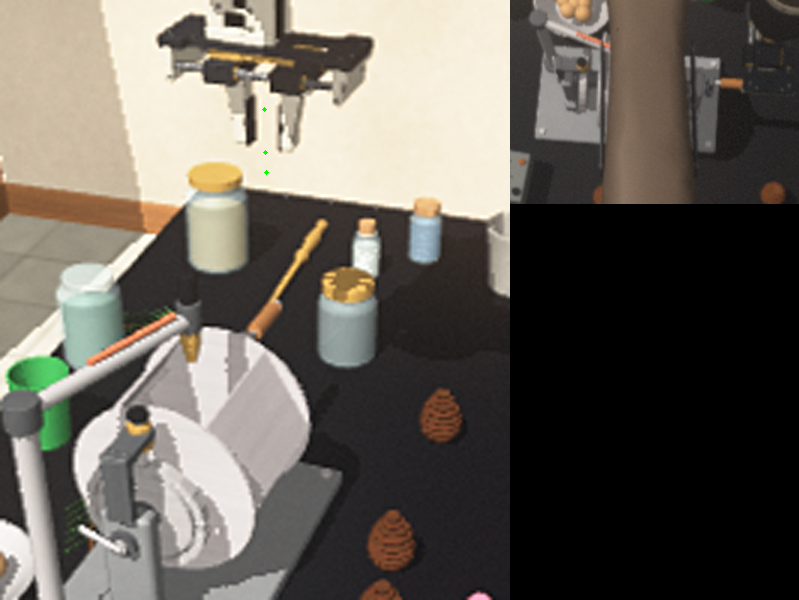

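Seen from the side, the plunger is down (head at 245.3,197.9, against 195.5 on the rim) and the mouth is up. The real fingertips sit at about crop (266,149), while the reported tip projects to (266,173). So the gripper is really about 25 mm higher than reported, which explains the earlier miss. I'll use tip z ≈ TCP z + 3 mm from here on. Next, the spray stub.

Call:
{"method": "servo_tool", "body": {"targets": [{"xyz": [-2, 0, 0], "angular": [0, 0, 0], "claw": 6}, {"xyz": [-2.5, 0, 0], "angular": [0, 0, 0], "claw": 6}, {"xyz": [-2.5, 0, 0], "angular": [0, 0, 0], "claw": 6}, {"xyz": [-2.5, 0, 0], "angular": [0, 0, 0], "claw": 6}, {"xyz": [-2.5, 0, 0], "angular": [0, 0, 0], "claw": 6}, {"xyz": [-2.5, 0, 0], "angular": [0, 0, 0], "claw": 6}, {"xyz": [-2.5, 0, 0], "angular": [0, 0, 0], "claw": 6}, {"xyz": [-2.4, 0, 0], "angular": [0, 0, 0], "claw": 6}, {"xyz": [0, 0, 0], "angular": [0, 0, 0], "claw": 6}, {"xyz": [0, 0, 0], "angular": [0, 0, 0], "claw": 6}]}}

```text
t: 16.6
eef_pos: [0.6315, 0.0142, 0.3553]
ee_rot: [3.139, -0.001, -1.63]
force: [0.0, -0.0, 0.6]
width: 0.0597
gripper_force: 0.0
```

```bash
sed -i 's/^O=.*;PSI/O=np.array([.6321,.0133,0]);PSI/' m.py; python3 -c "
from m import *
delta(M(0,0,.305),PSI-np.pi/2)
fs=grab('side')
s=st();p=np.array(s['eef_pos'])
b=fs['color'];B=cv2.resize(b[80:230,190:330],None,fx=4,fy=4,interpolation=cv2.INTER_CUBIC)
for z in(.003,.071):
    v=(proj(fs,p+[0,0,z])-[190,80])*4; cv2.circle(B,tuple(map(int,v)),3,(0,255,0),-1);print(v)
v=(proj(fs,M(0,0,.327))-[190,80])*4; cv2.circle(B,tuple(map(int,v)),3,(0,0,255),-1);print(v)
cv2.imwrite('pics/c6.png',B)
"
```

```text
t 16.6 pos [0.6315 0.0142 0.3553] rot [ 3.1391 -0.0008 -1.6301] F [ 0.  -0.   0.6] w 0.0597 gf 0.0
 tool shift cm [ 0.09 -0.08  5.03] norm 5.03
 turn deg [ 0.14 -0.04  0.04]
[288.3494 236.7366]
[282.4748 139.669 ]
[290.4507 279.1981]
```

View pics/c6.png

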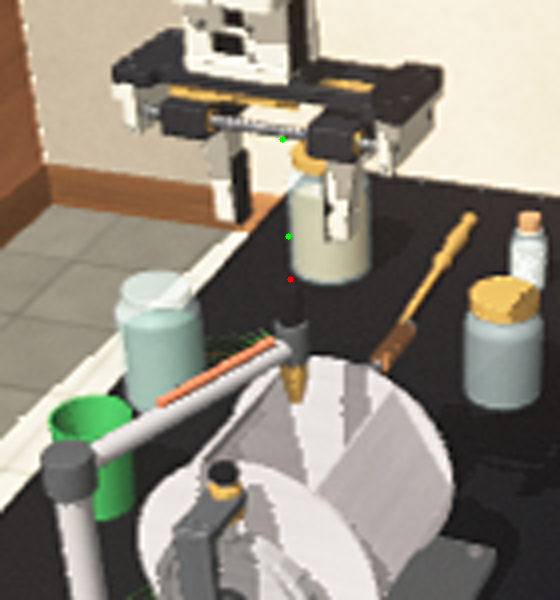

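The fingers straddle the black stub (top at crop 290,280), with tips at (233,222) and (338,240), so the tip is about TCP + 6 mm. Descending and gripping the stub.

Call:
{"method": "servo_tool", "body": {"targets": [{"xyz": [0.1, -0.1, 1.5], "angular": [0, 0, 0], "claw": 6}, {"xyz": [0, 0, 1.5], "angular": [0, 0, 0], "claw": 6}, {"xyz": [0, 0, 1.3], "angular": [0, 0, 0], "claw": 6}, {"xyz": [0, 0, 0.8], "angular": [0, 0, 0], "claw": 6}, {"xyz": [0, 0, 0], "angular": [0, 0, 0], "claw": 6}, {"xyz": [0, 0, 0], "angular": [0, 0, 0], "claw": 0}, {"xyz": [0, 0, 0], "angular": [0, 0, 0], "claw": 0}, {"xyz": [0, 0, 0], "angular": [0, 0, 0], "claw": 0}, {"xyz": [0, 0, 0], "angular": [0, 0, 0], "claw": 0}, {"xyz": [0, 0, 0], "angular": [0, 0, 0], "claw": 0}, {"xyz": [0, 0, 0], "angular": [0, 0, 0], "claw": 0}, {"xyz": [0, 0, 0], "angular": [0, 0, 0], "claw": 0}, {"xyz": [0, 0, 0], "angular": [0, 0, 0], "claw": 0}, {"xyz": [0, 0, 0], "angular": [0, 0, 0], "claw": 0}], "force": 10}}

```text
t: 18.05
eef_pos: [0.6327, 0.0127, 0.3059]
ee_rot: [3.141, -0.0, -1.631]
force: [-3.1, -0.5, 1.6]
width: 0.0173
gripper_force: 10.0
```

```bash
python3 -c "
from m import *
s=st();delta(M(0,0,.305),PSI-np.pi/2,s);print(inM(s['eef_pos']))
R=Ro.from_euler('z',PSI-np.pi/2)
prev=M(0,0)
for a in np.arange(.2,2.21,.2):
    ang=-1.8845-a;p=M(.06+.1945*np.cos(ang),.185+.1945*np.sin(ang))
    d=p-prev; e=R.inv().apply(d)*100; print(round(a,1),p,'tool',[e[0].round(2),-e[1].round(2)]); prev=p
"
```

```text
t 18.05 pos [0.6327 0.0127 0.3059] rot [ 3.1412 -0.0001 -1.6312] F [-3.1 -0.5  1.6] w 0.0173 gf 10.0
 tool shift cm [-0.05  0.06  0.09] norm 0.12
 turn deg [ 0.02 -0.01 -0.02]
[ 0.0006 -0.0005  0.3059]
0.2 [0.5975 0.031  0.    ] tool [np.float64(-1.56), np.float64(3.56)]
0.4 [0.5672 0.0552 0.    ] tool [np.float64(-2.24), np.float64(3.17)]
0.6 [0.5422 0.085  0.    ] tool [np.float64(-2.82), np.float64(2.67)]
0.8 [0.5237 0.1191 0.    ] tool [np.float64(-3.3), np.float64(2.05)]
1.0 [0.5124 0.1563 0.    ] tool [np.float64(-3.64), np.float64(1.36)]
1.2 [0.5086 0.1949 0.    ] tool [np.float64(-3.84), np.float64(0.61)]
1.4 [0.5126 0.2336 0.    ] tool [np.float64(-3.88), np.float64(-0.17)]
1.6 [0.5242 0.2706 0.    ] tool [np.float64(-3.77), np.float64(-0.93)]
1.8 [0.5429 0.3047 0.    ] tool [np.float64(-3.51), np.float64(-1.66)]
2.0 [0.568  0.3343 0.    ] tool [np.float64(-3.11), np.float64(-2.33)]
2.2 [0.5985 0.3583 0.    ] tool [np.float64(-2.58), np.float64(-2.9)]
```

Call:
{"method": "servo_tool", "body": {"targets": [{"xyz": [-0.7, 1.82, 0], "angular": [0, 0, 0], "claw": 0}, {"xyz": [-0.86, 1.74, 0], "angular": [0, 0, 0], "claw": 0}, {"xyz": [-1.04, 1.64, 0], "angular": [0, 0, 0], "claw": 0}, {"xyz": [-1.2, 1.53, 0], "angular": [0, 0, 0], "claw": 0}, {"xyz": [-1.34, 1.41, 0], "angular": [0, 0, 0], "claw": 0}, {"xyz": [-1.48, 1.26, 0], "angular": [0, 0, 0], "claw": 0}, {"xyz": [-1.6, 1.1, 0], "angular": [0, 0, 0], "claw": 0}, {"xyz": [-1.7, 0.95, 0], "angular": [0, 0, 0], "claw": 0}, {"xyz": [-1.78, 0.77, 0], "angular": [0, 0, 0], "claw": 0}, {"xyz": [-1.86, 0.59, 0], "angular": [0, 0, 0], "claw": 0}, {"xyz": [0, 0, 0], "angular": [0, 0, 0], "claw": 0}]}}

```text
t: 19.15
eef_pos: [0.5131, 0.1575, 0.3059]
ee_rot: [-3.141, 0.001, -1.63]
force: [-0.8, 0.3, -0.0]
width: 0.0167
gripper_force: 10.0
```

```bash
python3 -c "
from m import *
delta([.5124,.1563,.303],PSI-np.pi/2)
"
```

```text
t 19.15 pos [0.5131 0.1575 0.3059] rot [-3.1411  0.0007 -1.6297] F [-0.8  0.3 -0. ] w 0.0167 gf 10.0
 tool shift cm [0.13 0.06 0.29] norm 0.32
 turn deg [-0.03  0.04  0.06]
```

Call:
{"method": "servo_tool", "body": {"targets": [{"xyz": [-1.9, 0.4, 0], "angular": [0, 0, 0], "claw": 0}, {"xyz": [-1.94, 0.21, 0], "angular": [0, 0, 0], "claw": 0}, {"xyz": [-1.94, 0, 0], "angular": [0, 0, 0], "claw": 0}, {"xyz": [-1.94, -0.17, 0], "angular": [0, 0, 0], "claw": 0}, {"xyz": [-1.92, -0.37, 0], "angular": [0, 0, 0], "claw": 0}, {"xyz": [-1.85, -0.56, 0], "angular": [0, 0, 0], "claw": 0}, {"xyz": [-1.8, -0.74, 0], "angular": [0, 0, 0], "claw": 0}, {"xyz": [-1.71, -0.92, 0], "angular": [0, 0, 0], "claw": 0}, {"xyz": [-1.6, -1.08, 0], "angular": [0, 0, 0], "claw": 0}, {"xyz": [-1.51, -1.25, 0], "angular": [0, 0, 0], "claw": 0}, {"xyz": [-1.37, -1.38, 0], "angular": [0, 0, 0], "claw": 0}, {"xyz": [-1.21, -1.52, 0], "angular": [0, 0, 0], "claw": 0}, {"xyz": [0, 0, 0], "angular": [0, 0, 0], "claw": 0}]}}

```text
t: 20.45
eef_pos: [0.6048, 0.352, 0.3061]
ee_rot: [-3.137, -0.01, -1.636]
force: [14.4, -21.5, 0.9]
width: 0.0082
gripper_force: 13.9
```

Call:
{"method": "servo_tool", "body": {"targets": [{"xyz": [0, 0, 0], "angular": [0, 0, 0], "claw": 6}, {"xyz": [0, 0, 0], "angular": [0, 0, 0], "claw": 6}, {"xyz": [0, 0, 0], "angular": [0, 0, 0], "claw": 6}, {"xyz": [0, 0, 0], "angular": [0, 0, 0], "claw": 6}, {"xyz": [0, 0, 0], "angular": [0, 0, 0], "claw": 6}, {"xyz": [0, 0, 0], "angular": [0, 0, 0], "claw": 6}, {"xyz": [0, 0, -2], "angular": [0, 0, 0], "claw": 6}, {"xyz": [0, 0, -3], "angular": [0, 0, 0], "claw": 6}, {"xyz": [0, 0, -2], "angular": [0, 0, 0], "claw": 6}, {"xyz": [0, 0, 0], "angular": [0, 0, 0], "claw": 6}]}}

```text
t: 21.45
eef_pos: [0.6002, 0.3591, 0.3795]
ee_rot: [-3.137, 0.004, -1.63]
force: [-0.4, 0.4, 1.0]
width: 0.0599
gripper_force: 0.0
```

```bash
python3 -c "
from m import *
delta([.4,.25,.303],PSI)
for n in('top','side'):
    f=grab(n)
    hsv=cv2.cvtColor(f['color'],cv2.COLOR_BGR2HSV)
    m=cv2.inRange(hsv,(3,120,40),(14,255,190))
    m=cv2.morphologyEx(m,cv2.MORPH_CLOSE,np.ones((3,3)))
    nn,l,stt,c=cv2.connectedComponentsWithStats(m)
    for i in range(1,nn):
        if 60<stt[i,4]<900: 
            p=onz(f,*c[i],0.033)
            if abs(p[0]-.43)<.1 and abs(p[1])<.35: print(n,stt[i],c[i],p)
    if n=='side': print(plung(f))
"
```

```text
t 21.45 pos [0.6002 0.3591 0.3795] rot [-3.1374  0.004  -1.6305] F [-0.4  0.4  1. ] w 0.0599 gf 0.0
 tool shift cm [12.11 19.37  7.52] norm 24.05
 turn deg [ -0.37  -0.01 -89.98]
top [310 215  13  15 152] [315.8947 221.9934] [ 0.4424 -0.0183  0.033 ]
top [377 217  15  15 168] [384.4167 223.9881] [ 0.438  -0.2518  0.033 ]
top [279 219  14  14 145] [285.4414 225.5793] [0.4291 0.085  0.033 ]
side [340 190  14  18 181] [346.5525 198.5083] [ 0.4357 -0.2481  0.033 ]
side [322 230  17  20 236] [330.1695 240.1102] [ 0.44   -0.0144  0.033 ]
side [318 254  18  21 272] [326.4485 264.2426] [0.4263 0.0905 0.033 ]
[([0, 0, 28, 13, 118], [238.5, 175.9]), ([0, 13, 5, 9, 22], [226.2, 187.3]), ([18, 26, 6, 5, 26], [245.5, 198.0])]
```

The stub slipped slightly at the end but the arm is well past 2 rad. The cones and plunger are unchanged. Turning the tool and heading for cone A.

Call:
{"method": "servo_tool", "body": {"targets": [{"xyz": [0, 0, 0], "angular": [0, 0, -8.2], "claw": 7}, {"xyz": [0, 0, 0], "angular": [0, 0, -8.2], "claw": 7}, {"xyz": [0, 0, 0], "angular": [0, 0, -8.2], "claw": 7}, {"xyz": [0, 0, 0], "angular": [0, 0, -8.2], "claw": 7}, {"xyz": [0, 0, 0], "angular": [0, 0, -8.2], "claw": 7}, {"xyz": [0, 0, 0], "angular": [0, 0, -8.2], "claw": 7}, {"xyz": [0, 0, 0], "angular": [0, 0, -8.2], "claw": 7}, {"xyz": [0, 0, 0], "angular": [0, 0, -8.2], "claw": 7}, {"xyz": [0, 0, 0], "angular": [0, 0, -8.2], "claw": 7}, {"xyz": [0, 0, 0], "angular": [0, 0, -8.2], "claw": 7}, {"xyz": [0, 0, 0], "angular": [0, 0, -8], "claw": 7}, {"xyz": [0, 0, 0], "angular": [0, 0, 0], "claw": 7}]}}

```text
t: 22.75
eef_pos: [0.5989, 0.3581, 0.3743]
ee_rot: [3.14, 0.002, -0.058]
force: [-0.3, 0.3, -0.2]
width: 0.0702
gripper_force: 0.0
```

Call:
{"method": "servo_tool", "body": {"targets": [{"xyz": [-1.5, 2.8, 0], "angular": [0, 0, 0], "claw": 7}, {"xyz": [-1.75, 3.16, 0], "angular": [0, 0, 0], "claw": 7}, {"xyz": [-1.75, 3.16, 0], "angular": [0, 0, 0], "claw": 7}, {"xyz": [-1.75, 3.16, 0], "angular": [0, 0, 0], "claw": 7}, {"xyz": [-1.75, 3.16, 0], "angular": [0, 0, 0], "claw": 7}, {"xyz": [-1.75, 3.16, 0], "angular": [0, 0, 0], "claw": 7}, {"xyz": [-1.75, 3.16, 0], "angular": [0, 0, 0], "claw": 7}, {"xyz": [-1.75, 3.16, 0], "angular": [0, 0, 0], "claw": 7}, {"xyz": [-1.75, 3.16, 0], "angular": [0, 0, 0], "claw": 7}, {"xyz": [0, 0, 0], "angular": [0, 0, 0], "claw": 7}, {"xyz": [0, 0, 0], "angular": [0, 0, 0], "claw": 7}]}}

```text
t: 23.85
eef_pos: [0.4272, 0.0865, 0.376]
ee_rot: [-3.141, -0.001, -0.065]
force: [0.2, 0.0, 0.7]
width: 0.0699
gripper_force: 0.0
```

```bash
python3 -c "
from m import *
delta([.428,.0875,.1],PSI)
print(st()['q'])
fs=grab('side');ft=grab('top')
for f in (fs,ft):
    g=cv2.cvtColor(f['color'],cv2.COLOR_BGR2HSV)
    m=cv2.inRange(g,(3,120,40),(14,255,190));m=cv2.morphologyEx(m,cv2.MORPH_CLOSE,np.ones((3,3)));nn,l,stt,c=cv2.connectedComponentsWithStats(m)
    for i in range(1,nn):
        p=onz(f,*c[i],0.033)
        if stt[i,4]>60 and abs(p[0]-.43)<.1 and abs(p[1])<.35: print(stt[i,4],c[i],p)
"
```

```text
t 23.85 pos [0.4272 0.0865 0.376 ] rot [-3.1406 -0.0006 -0.0645] F [0.2 0.  0.7] w 0.0699 gf 0.0
 tool shift cm [ 0.06 -0.07 27.6 ] norm 27.6
 turn deg [-0.06 -0.04 -0.26]
[ 0.6552 -0.1191 -0.1868 -0.0003 -1.502   0.8511]
182 [346.4615 198.6099] [ 0.4359 -0.2474  0.033 ]
240 [330.05 240.15] [ 0.4404 -0.0141  0.033 ]
276 [326.3551 263.9891] [0.4268 0.0896 0.033 ]
137 [316.2482 222.365 ] [ 0.4412 -0.0195  0.033 ]
171 [384.2749 223.9415] [ 0.4382 -0.2513  0.033 ]
159 [285.5283 225.3145] [0.43   0.0847 0.033 ]
```

Call:
{"method": "servo_tool", "body": {"targets": [{"xyz": [0, 0, 3.5], "angular": [0, 0, 0], "claw": 7}, {"xyz": [0, 0, 4], "angular": [0, 0, 0], "claw": 7}, {"xyz": [0, 0, 4], "angular": [0, 0, 0], "claw": 7}, {"xyz": [0, 0, 4], "angular": [0, 0, 0], "claw": 7}, {"xyz": [0, 0, 4], "angular": [0, 0, 0], "claw": 7}, {"xyz": [0, 0, 4], "angular": [0, 0, 0], "claw": 7}, {"xyz": [0, 0, 4], "angular": [0, 0, 0], "claw": 7}, {"xyz": [0, 0, 3], "angular": [0, 0, 0], "claw": 7}, {"xyz": [0, 0, 2], "angular": [0, 0, 0], "claw": 7}, {"xyz": [0, 0, 0], "angular": [0, 0, 0], "claw": 7}, {"xyz": [0, 0, 0], "angular": [0, 0, 0], "claw": 7}]}}

```text
t: 25.05
eef_pos: [0.4279, 0.0873, 0.0507]
ee_rot: [3.14, 0.001, -0.06]
force: [0.3, 0.3, 0.3]
width: 0.0702
gripper_force: 0.0
```

```bash
python3 -c "
from m import *
delta([.428,.0875,.008],PSI)
s=st();p=np.array(s['eef_pos'])
fs=grab('side');b=fs['color'];B=cv2.resize(b[200:300,280:390],None,fx=5,fy=5,interpolation=cv2.INTER_CUBIC)
for z in(.003,.022):
    v=(proj(fs,p+[0,0,z])-[280,200])*5; cv2.circle(B,tuple(map(int,v)),3,(0,255,0),-1);print(v)
cv2.imwrite('pics/c7.png',B)
"
```

```text
t 25.05 pos [0.4279 0.0873 0.0507] rot [ 3.1402  0.0012 -0.0604] F [0.3 0.3 0.3] w 0.0702 gf 0.0
 tool shift cm [ 0.01 -0.03  4.27] norm 4.27
 turn deg [ 0.08  0.07 -0.03]
[232.1075 290.12  ]
[233.3483 265.0727]
```

View pics/c7.png

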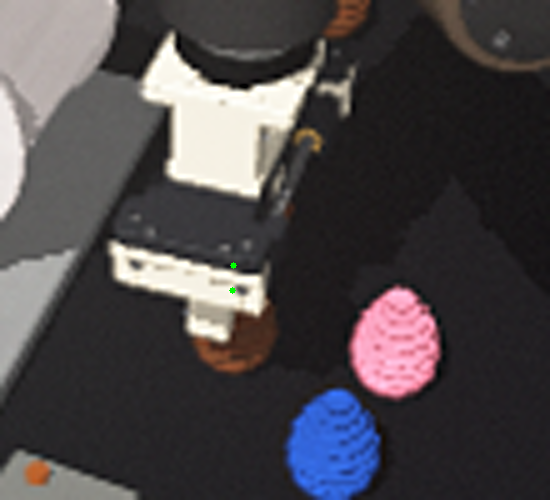

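The finger is beside cone A and centred on it (finger at 212,330, cone at 236,345), with pink and blue clear. Descending the rest and gripping.

Call:
{"method": "servo_tool", "body": {"targets": [{"xyz": [0, 0, 1.5], "angular": [0, 0, 0], "claw": 7}, {"xyz": [0, 0, 1.5], "angular": [0, 0, 0], "claw": 7}, {"xyz": [0, 0, 0.7], "angular": [0, 0, 0], "claw": 7}, {"xyz": [0, 0, 0.4], "angular": [0, 0, 0], "claw": 7}, {"xyz": [0, 0, 0], "angular": [0, 0, 0], "claw": 7}], "force": 15}}

```text
t: 25.6
eef_pos: [0.428, 0.0872, 0.0102]
ee_rot: [-3.141, -0.0, -0.061]
force: [-0.1, -0.5, 0.6]
width: 0.0699
gripper_force: 0.0
```

Call:
{"method": "servo_tool", "body": {"targets": [{"xyz": [0, 0, 0], "angular": [0, 0, 0], "claw": 3}, {"xyz": [0, 0, 0], "angular": [0, 0, 0], "claw": 3}, {"xyz": [0, 0, 0], "angular": [0, 0, 0], "claw": 3}, {"xyz": [0, 0, 0], "angular": [0, 0, 0], "claw": 3}, {"xyz": [0, 0, 0], "angular": [0, 0, 0], "claw": 3}, {"xyz": [0, 0, 0], "angular": [0, 0, 0], "claw": 3}]}}

```text
t: 26.2
eef_pos: [0.428, 0.0871, 0.0102]
ee_rot: [-3.141, -0.0, -0.06]
force: [-1.6, 0.2, 5.7]
width: 0.0483
gripper_force: 15.0
```

```bash
python3 -c "
from m import *
delta([.428,.0875,.25],PSI)
"
```

```text
t 26.2 pos [0.428  0.0871 0.0102] rot [-3.1413 -0.0005 -0.0603] F [-1.6  0.2  5.7] w 0.0483 gf 15.0
 tool shift cm [  0.01  -0.04 -23.98] norm 23.98
 turn deg [-0.02 -0.03 -0.02]
```

Call:
{"method": "servo_tool", "body": {"targets": [{"xyz": [0, 0, -1.5], "angular": [0, 0, 0], "claw": 3}, {"xyz": [0, 0, -3], "angular": [0, 0, 0], "claw": 3}, {"xyz": [0, 0, -4], "angular": [0, 0, 0], "claw": 3}, {"xyz": [0, 0, -4], "angular": [0, 0, 0], "claw": 3}, {"xyz": [0, 0, -4], "angular": [0, 0, 0], "claw": 3}, {"xyz": [0, 0, -4], "angular": [0, 0, 0], "claw": 3}, {"xyz": [0, 0, -3], "angular": [0, 0, 0], "claw": 3}, {"xyz": [0, 0, -2], "angular": [0, 0, 0], "claw": 3}, {"xyz": [0, 0, 0], "angular": [0, 0, 0], "claw": 3}], "force": 25}}

```text
t: 27.1
eef_pos: [0.4289, 0.0876, 0.2676]
ee_rot: [-3.139, -0.004, -0.06]
force: [0.1, -0.2, -1.4]
width: 0.0481
gripper_force: 25.0
```

Call:
{"method": "servo_tool", "body": {"targets": [{"xyz": [1.3, 0.5, 0], "angular": [0, 0, 0], "claw": 3}, {"xyz": [2.6, 0.9, 0], "angular": [0, 0, 0], "claw": 3}, {"xyz": [2.6, 0.9, 0], "angular": [0, 0, 0], "claw": 3}, {"xyz": [2.6, 0.9, 0], "angular": [0, 0, 0], "claw": 3}, {"xyz": [2.6, 0.9, 0], "angular": [0, 0, 0], "claw": 3}, {"xyz": [2.6, 0.9, 0], "angular": [0, 0, 0], "claw": 3}, {"xyz": [2.6, 0.9, 0], "angular": [0, 0, 0], "claw": 3}, {"xyz": [2.6, 0.9, 0], "angular": [0, 0, 0], "claw": 3}, {"xyz": [1.3, 0.5, 0], "angular": [0, 0, 0], "claw": 3}, {"xyz": [0, 0, 0], "angular": [0, 0, 0], "claw": 3}, {"xyz": [0, 0, 0], "angular": [0, 0, 0], "claw": 3}]}}

```text
t: 28.2
eef_pos: [0.6301, 0.0016, 0.2638]
ee_rot: [3.141, 0.002, -0.061]
force: [0.6, -0.2, -0.4]
width: 0.0486
gripper_force: 25.0
```

```bash
python3 -c "
from m import *
delta(M(0,-.012,.168),PSI)
"
```

```text
t 28.2 pos [0.6301 0.0016 0.2638] rot [ 3.1414  0.0018 -0.061 ] F [ 0.6 -0.2 -0.4] w 0.0486 gf 25.0
 tool shift cm [0.14 0.02 9.58] norm 9.58
 turn deg [ 0.01  0.11 -0.06]
```

Call:
{"method": "servo_tool", "body": {"targets": [{"xyz": [0.1, 0, 1.5], "angular": [0, 0, 0], "claw": 3}, {"xyz": [0, 0, 2], "angular": [0, 0, 0], "claw": 3}, {"xyz": [0, 0, 2], "angular": [0, 0, 0], "claw": 3}, {"xyz": [0, 0, 2], "angular": [0, 0, 0], "claw": 3}, {"xyz": [0, 0, 1.2], "angular": [0, 0, 0], "claw": 3}, {"xyz": [0, 0, 0.6], "angular": [0, 0, 0], "claw": 3}, {"xyz": [0, 0, 0], "angular": [0, 0, 0], "claw": 3}]}}

```text
t: 28.9
eef_pos: [0.6314, 0.0017, 0.1717]
ee_rot: [3.141, 0.001, -0.06]
force: [-0.7, 0.6, -0.8]
width: 0.0483
gripper_force: 25.0
```

Call:
{"method": "servo_tool", "body": {"targets": [{"xyz": [0, 0, 0], "angular": [0, 0, 0], "claw": 5.7}, {"xyz": [0, 0, 0], "angular": [0, 0, 0], "claw": 5.7}, {"xyz": [0, 0, 0], "angular": [0, 0, 0], "claw": 5.7}, {"xyz": [0, 0, 0], "angular": [0, 0, 0], "claw": 5.7}, {"xyz": [0, 0, -1.5], "angular": [0, 0, 0], "claw": 5.7}, {"xyz": [0, 0, -3], "angular": [0, 0, 0], "claw": 5.7}, {"xyz": [0, 0, -3], "angular": [0, 0, 0], "claw": 5.7}, {"xyz": [0, 0, -2], "angular": [0, 0, 0], "claw": 7}, {"xyz": [0, 0, 0], "angular": [0, 0, 0], "claw": 7}]}}

```text
t: 29.8
eef_pos: [0.6336, 0.0015, 0.2709]
ee_rot: [-3.14, -0.006, -0.06]
force: [0.4, 0.2, 0.1]
width: 0.0672
gripper_force: 0.0
```

```bash
cat >> m.py <<'E'
def cones():
    for n in('side','top'):
        f=grab(n,'last_%s.png'%n);g=cv2.cvtColor(f['color'],cv2.COLOR_BGR2HSV)
        m=cv2.inRange(g,(3,120,40),(14,255,190));m=cv2.morphologyEx(m,cv2.MORPH_CLOSE,np.ones((3,3)));nn,l,stt,c=cv2.connectedComponentsWithStats(m)
        for i in range(1,nn):
            p=onz(f,*c[i],0.033)
            if stt[i,4]>30 and abs(p[0]-.5)<.25 and abs(p[1])<.35: print(n,stt[i,4],c[i],p)
        if n=='side': print('plunger',plung(f))
E
python3 -c "
from m import *
delta(M(0,-.012,.168),PSI);delta([.4408,-.0165,.26],PSI);cones()
"
```

```text
t 29.8 pos [0.6336 0.0015 0.2709] rot [-3.1404 -0.0061 -0.0603] F [0.4 0.2 0.1] w 0.0672 gf 0.0
 tool shift cm [-0.28  0.04 10.29] norm 10.29
 turn deg [-0.07 -0.35 -0.02]
t 29.8 pos [0.6336 0.0015 0.2709] rot [-3.1404 -0.0061 -0.0603] F [0.4 0.2 0.1] w 0.0672 gf 0.0
 tool shift cm [-19.14   2.96   0.97] norm 19.39
 turn deg [-0.07 -0.35 -0.02]
side 173 [346.6301 198.6243] [ 0.4353 -0.2475  0.033 ]
side 240 [329.9958 240.1708] [ 0.4405 -0.014   0.033 ]
plunger [([0, 0, 33, 36, 392], [237.3, 185.3]), ([18, 26, 6, 5, 25], [245.6, 198.1])]
top 115 [313.6348 155.2435] [ 0.6778 -0.0087  0.033 ]
top 99 [362.7374 158.899 ] [ 0.6667 -0.1803  0.033 ]
top 154 [315.8442 221.6299] [ 0.4437 -0.0181  0.033 ]
top 167 [384.2874 224.012 ] [ 0.4379 -0.2514  0.033 ]
```

The first cone shows inside the drum (top 314,155). On to cone B.

Call:
{"method": "servo_tool", "body": {"targets": [{"xyz": [-1.5, 0.3, 0], "angular": [0, 0, 0], "claw": 7}, {"xyz": [-2.9, 0.4, 0], "angular": [0, 0, 0], "claw": 7}, {"xyz": [-2.9, 0.4, 0], "angular": [0, 0, 0], "claw": 7}, {"xyz": [-2.9, 0.4, 0], "angular": [0, 0, 0], "claw": 7}, {"xyz": [-2.9, 0.4, 0], "angular": [0, 0, 0], "claw": 7}, {"xyz": [-2.9, 0.4, 0], "angular": [0, 0, 0], "claw": 7}, {"xyz": [-2, 0.4, 0], "angular": [0, 0, 0], "claw": 7}, {"xyz": [-1, 0.2, 0], "angular": [0, 0, 0], "claw": 7}, {"xyz": [0, 0, 0], "angular": [0, 0, 0], "claw": 7}, {"xyz": [0, 0, 0], "angular": [0, 0, 0], "claw": 7}]}}

```text
t: 30.9
eef_pos: [0.4411, -0.0158, 0.2667]
ee_rot: [3.141, -0.0, -0.06]
force: [-0.3, 0.5, -0.6]
width: 0.0699
gripper_force: 0.0
```

Call:
{"method": "servo_tool", "body": {"targets": [{"xyz": [0, 0, 2], "angular": [0, 0, 0], "claw": 7}, {"xyz": [0, 0, 4], "angular": [0, 0, 0], "claw": 7}, {"xyz": [0, 0, 4], "angular": [0, 0, 0], "claw": 7}, {"xyz": [0, 0, 4], "angular": [0, 0, 0], "claw": 7}, {"xyz": [0, 0, 3], "angular": [0, 0, 0], "claw": 7}, {"xyz": [0, 0, 0], "angular": [0, 0, 0], "claw": 7}, {"xyz": [0, 0, 0], "angular": [0, 0, 0], "claw": 7}]}}

```text
t: 31.6
eef_pos: [0.4413, -0.016, 0.0969]
ee_rot: [3.14, 0.001, -0.06]
force: [0.2, 0.7, -0.7]
width: 0.0698
gripper_force: 0.0
```

```bash
python3 -c "
from m import *
delta([.4412,-.0165,.0095],PSI);cones()
"
```

```text
t 31.6 pos [ 0.4413 -0.016   0.0969] rot [ 3.1402  0.0014 -0.0602] F [ 0.2  0.7 -0.7] w 0.0698 gf 0.0
 tool shift cm [0.01 0.04 8.74] norm 8.74
 turn deg [ 0.08  0.08 -0.01]
side 108 [347.787  200.6111] [ 0.429  -0.2367  0.033 ]
side 230 [330.0652 240.4826] [ 0.44   -0.0126  0.033 ]
plunger [([0, 0, 35, 36, 398], [237.5, 185.2]), ([18, 26, 6, 5, 25], [245.6, 198.1])]
top 102 [313.2255 157.5196] [ 0.6695 -0.0073  0.033 ]
top 111 [362.6937 158.8378] [ 0.667  -0.1801  0.033 ]
top 172 [384.3314 223.9826] [ 0.438  -0.2515  0.033 ]
top 40 [315.5 226.2] [ 0.428 -0.017  0.033]
```

Call:
{"method": "servo_tool", "body": {"targets": [{"xyz": [0, 0, 2], "angular": [0, 0, 0], "claw": 7}, {"xyz": [0, 0, 3], "angular": [0, 0, 0], "claw": 7}, {"xyz": [0, 0, 2], "angular": [0, 0, 0], "claw": 7}, {"xyz": [0, 0, 1.2], "angular": [0, 0, 0], "claw": 7}, {"xyz": [0, 0, 0.5], "angular": [0, 0, 0], "claw": 7}, {"xyz": [0, 0, 0], "angular": [0, 0, 0], "claw": 7}], "force": 20}}

```text
t: 32.3
eef_pos: [0.4413, -0.0157, 0.0105]
ee_rot: [-3.141, -0.001, -0.06]
force: [-1.4, -0.2, -0.0]
width: 0.0703
gripper_force: 0.0
```

Call:
{"method": "servo_tool", "body": {"targets": [{"xyz": [0, 0, 0], "angular": [0, 0, 0], "claw": 3}, {"xyz": [0, 0, 0], "angular": [0, 0, 0], "claw": 3}, {"xyz": [0, 0, 0], "angular": [0, 0, 0], "claw": 3}, {"xyz": [0, 0, 0], "angular": [0, 0, 0], "claw": 3}, {"xyz": [0, 0, 0], "angular": [0, 0, 0], "claw": 3}, {"xyz": [0, 0, 0], "angular": [0, 0, 0], "claw": 3}]}}

```text
t: 32.9
eef_pos: [0.441, -0.0158, 0.0105]
ee_rot: [-3.141, -0.001, -0.06]
force: [-1.4, 0.2, 6.7]
width: 0.0485
gripper_force: 20.0
```

Call:
{"method": "servo_tool", "body": {"targets": [{"xyz": [0, 0, -1.5], "angular": [0, 0, 0], "claw": 3}, {"xyz": [0, 0, -3], "angular": [0, 0, 0], "claw": 3}, {"xyz": [0, 0, -4], "angular": [0, 0, 0], "claw": 3}, {"xyz": [0, 0, -4], "angular": [0, 0, 0], "claw": 3}, {"xyz": [0, 0, -4], "angular": [0, 0, 0], "claw": 3}, {"xyz": [0, 0, -4], "angular": [0, 0, 0], "claw": 3}, {"xyz": [0, 0, -3], "angular": [0, 0, 0], "claw": 3}, {"xyz": [0, 0, -2], "angular": [0, 0, 0], "claw": 3}, {"xyz": [0, 0, 0], "angular": [0, 0, 0], "claw": 3}], "force": 25}}

```text
t: 33.8
eef_pos: [0.4418, -0.0157, 0.2678]
ee_rot: [-3.14, -0.005, -0.06]
force: [-0.0, 0.3, -0.7]
width: 0.0484
gripper_force: 25.0
```

```bash
python3 -c "
from m import *
delta(M(0,-.012,.265),PSI);cones()
"
```

```text
t 33.8 pos [ 0.4418 -0.0157  0.2678] rot [-3.1397 -0.0051 -0.0602] F [-0.   0.3 -0.7] w 0.0484 gf 25.0
 tool shift cm [18.82 -2.84  0.39] norm 19.04
 turn deg [-0.11 -0.29 -0.01]
side 184 [346.3967 198.6467] [ 0.4361 -0.2471  0.033 ]
plunger [([0, 0, 35, 36, 397], [237.5, 185.2]), ([18, 26, 6, 5, 25], [245.6, 198.1])]
top 115 [362.6087 158.7739] [ 0.6672 -0.1798  0.033 ]
top 171 [384.2632 223.9357] [ 0.4382 -0.2513  0.033 ]
```

Call:
{"method": "servo_tool", "body": {"targets": [{"xyz": [1.3, -0.2, 0], "angular": [0, 0, 0], "claw": 3}, {"xyz": [2.5, -0.4, 0], "angular": [0, 0, 0], "claw": 3}, {"xyz": [2.5, -0.4, 0], "angular": [0, 0, 0], "claw": 3}, {"xyz": [2.5, -0.4, 0], "angular": [0, 0, 0], "claw": 3}, {"xyz": [2.5, -0.4, 0], "angular": [0, 0, 0], "claw": 3}, {"xyz": [2.5, -0.4, 0], "angular": [0, 0, 0], "claw": 3}, {"xyz": [2.2, -0.4, 0], "angular": [0, 0, 0], "claw": 3}, {"xyz": [1.3, -0.2, 0], "angular": [0, 0, 0], "claw": 3}, {"xyz": [0, 0, 0], "angular": [0, 0, 0], "claw": 3}, {"xyz": [0, 0, 0], "angular": [0, 0, 0], "claw": 3}]}}

```text
t: 34.9
eef_pos: [0.6144, 0.0014, 0.2637]
ee_rot: [3.141, 0.002, -0.061]
force: [-0.3, 0.3, -1.5]
width: 0.0484
gripper_force: 25.0
```

```bash
python3 -c "
from m import *
delta(M(-.013,-.012,.170),PSI)
"
```

```text
t 34.9 pos [0.6144 0.0014 0.2637] rot [ 3.141   0.002  -0.0607] F [-0.3  0.3 -1.5] w 0.0484 gf 25.0
 tool shift cm [ 0.41 -0.1   9.37] norm 9.38
 turn deg [ 0.03  0.12 -0.04]
```

Call:
{"method": "servo_tool", "body": {"targets": [{"xyz": [0.4, -0.1, 1.5], "angular": [0, 0, 0], "claw": 3}, {"xyz": [0, 0, 2], "angular": [0, 0, 0], "claw": 3}, {"xyz": [0, 0, 2], "angular": [0, 0, 0], "claw": 3}, {"xyz": [0, 0, 2], "angular": [0, 0, 0], "claw": 3}, {"xyz": [0, 0, 1.2], "angular": [0, 0, 0], "claw": 3}, {"xyz": [0, 0, 0.6], "angular": [0, 0, 0], "claw": 3}, {"xyz": [0, 0, 0], "angular": [0, 0, 0], "claw": 3}]}}

```text
t: 35.6
eef_pos: [0.6185, 0.0022, 0.1713]
ee_rot: [3.141, 0.001, -0.06]
force: [0.6, -0.6, -1.1]
width: 0.0482
gripper_force: 25.0
```

Call:
{"method": "servo_tool", "body": {"targets": [{"xyz": [0, 0, 0], "angular": [0, 0, 0], "claw": 5.7}, {"xyz": [0, 0, 0], "angular": [0, 0, 0], "claw": 5.7}, {"xyz": [0, 0, 0], "angular": [0, 0, 0], "claw": 5.7}, {"xyz": [0, 0, 0], "angular": [0, 0, 0], "claw": 5.7}, {"xyz": [0, 0, -1.5], "angular": [0, 0, 0], "claw": 5.7}, {"xyz": [0, 0, -3], "angular": [0, 0, 0], "claw": 5.7}, {"xyz": [0, 0, -3], "angular": [0, 0, 0], "claw": 5.7}, {"xyz": [0, 0, -2], "angular": [0, 0, 0], "claw": 7}, {"xyz": [0, 0, 0], "angular": [0, 0, 0], "claw": 7}]}}

```text
t: 36.5
eef_pos: [0.6206, 0.0024, 0.2708]
ee_rot: [-3.14, -0.006, -0.06]
force: [-0.1, 0.3, -0.1]
width: 0.0669
gripper_force: 0.0
```

```bash
python3 -c "
from m import *
delta([.437,-.249,.27],PSI);cones()
"
```

```text
t 36.5 pos [0.6206 0.0024 0.2708] rot [-3.1404 -0.0061 -0.0602] F [-0.1  0.3 -0.1] w 0.0669 gf 0.0
 tool shift cm [-16.81  26.19  -0.05] norm 31.13
 turn deg [-0.07 -0.35 -0.01]
side 175 [346.6229 198.6057] [ 0.4354 -0.2476  0.033 ]
plunger [([0, 0, 33, 36, 396], [237.4, 185.3]), ([18, 26, 6, 5, 25], [245.6, 198.1])]
top 104 [312.2596 157.5577] [ 0.6693 -0.0039  0.033 ]
top 110 [362.3727 158.7636] [ 0.6672 -0.179   0.033 ]
top 165 [384.3333 223.9515] [ 0.4381 -0.2515  0.033 ]
```

Call:
{"method": "servo_tool", "body": {"targets": [{"xyz": [-0.9, 1.4, 0], "angular": [0, 0, 0], "claw": 7}, {"xyz": [-1.7, 2.65, 0], "angular": [0, 0, 0], "claw": 7}, {"xyz": [-1.7, 2.65, 0], "angular": [0, 0, 0], "claw": 7}, {"xyz": [-1.7, 2.65, 0], "angular": [0, 0, 0], "claw": 7}, {"xyz": [-1.7, 2.65, 0], "angular": [0, 0, 0], "claw": 7}, {"xyz": [-1.7, 2.65, 0], "angular": [0, 0, 0], "claw": 7}, {"xyz": [-1.7, 2.65, 0], "angular": [0, 0, 0], "claw": 7}, {"xyz": [-1.7, 2.65, 0], "angular": [0, 0, 0], "claw": 7}, {"xyz": [-1.7, 2.65, 0], "angular": [0, 0, 0], "claw": 7}, {"xyz": [-1.7, 2.65, 0], "angular": [0, 0, 0], "claw": 7}, {"xyz": [-0.6, 0.95, 0], "angular": [0, 0, 0], "claw": 7}, {"xyz": [0, 0, 0], "angular": [0, 0, 0], "claw": 7}, {"xyz": [0, 0, 0], "angular": [0, 0, 0], "claw": 7}]}}

```text
t: 37.9
eef_pos: [0.4352, -0.249, 0.2664]
ee_rot: [-3.141, 0.001, -0.061]
force: [0.3, 0.6, -0.3]
width: 0.07
gripper_force: 0.0
```

Call:
{"method": "servo_tool", "body": {"targets": [{"xyz": [0, 0, 2], "angular": [0, 0, 0], "claw": 7}, {"xyz": [0, 0, 4], "angular": [0, 0, 0], "claw": 7}, {"xyz": [0, 0, 4], "angular": [0, 0, 0], "claw": 7}, {"xyz": [0, 0, 4], "angular": [0, 0, 0], "claw": 7}, {"xyz": [0, 0, 3], "angular": [0, 0, 0], "claw": 7}, {"xyz": [0, 0, 0], "angular": [0, 0, 0], "claw": 7}, {"xyz": [0, 0, 0], "angular": [0, 0, 0], "claw": 7}]}}

```text
t: 38.6
eef_pos: [0.436, -0.2487, 0.0972]
ee_rot: [3.141, 0.001, -0.059]
force: [0.5, -1.0, 0.6]
width: 0.0703
gripper_force: 0.0
```

```bash
python3 -c "
from m import *
delta([.437,-.2492,.0095],PSI);cones()
"
```

```text
t 38.6 pos [ 0.436  -0.2487  0.0972] rot [ 3.1412  0.0011 -0.0591] F [ 0.5 -1.   0.6] w 0.0703 gf 0.0
 tool shift cm [0.11 0.04 8.77] norm 8.77
 turn deg [0.02 0.06 0.05]
side 182 [346.544  198.7912] [ 0.4354 -0.2464  0.033 ]
plunger [([0, 0, 35, 36, 398], [237.5, 185.2]), ([18, 26, 6, 5, 25], [245.6, 198.1])]
top 105 [312.381  156.8952] [ 0.6717 -0.0043  0.033 ]
top 112 [362.7054 158.8661] [ 0.6669 -0.1802  0.033 ]
top 48 [384.3333 228.5417] [ 0.4224 -0.2512  0.033 ]
```

Call:
{"method": "servo_tool", "body": {"targets": [{"xyz": [0.1, 0, 2], "angular": [0, 0, 0], "claw": 7}, {"xyz": [0, 0, 3], "angular": [0, 0, 0], "claw": 7}, {"xyz": [0, 0, 2], "angular": [0, 0, 0], "claw": 7}, {"xyz": [0, 0, 1.2], "angular": [0, 0, 0], "claw": 7}, {"xyz": [0, 0, 0.5], "angular": [0, 0, 0], "claw": 7}, {"xyz": [0, 0, 0], "angular": [0, 0, 0], "claw": 7}], "force": 20}}

```text
t: 39.3
eef_pos: [0.4372, -0.2492, 0.0106]
ee_rot: [3.141, -0.001, -0.06]
force: [-0.1, 0.1, 0.2]
width: 0.0699
gripper_force: 0.0
```

Call:
{"method": "servo_tool", "body": {"targets": [{"xyz": [0, 0, 0], "angular": [0, 0, 0], "claw": 3}, {"xyz": [0, 0, 0], "angular": [0, 0, 0], "claw": 3}, {"xyz": [0, 0, 0], "angular": [0, 0, 0], "claw": 3}, {"xyz": [0, 0, 0], "angular": [0, 0, 0], "claw": 3}, {"xyz": [0, 0, 0], "angular": [0, 0, 0], "claw": 3}, {"xyz": [0, 0, 0], "angular": [0, 0, 0], "claw": 3}]}}

```text
t: 39.9
eef_pos: [0.4369, -0.2492, 0.0105]
ee_rot: [3.141, -0.001, -0.06]
force: [-1.4, -0.0, 8.2]
width: 0.0484
gripper_force: 20.0
```

Call:
{"method": "servo_tool", "body": {"targets": [{"xyz": [0, 0, -1.5], "angular": [0, 0, 0], "claw": 3}, {"xyz": [0, 0, -3], "angular": [0, 0, 0], "claw": 3}, {"xyz": [0, 0, -4], "angular": [0, 0, 0], "claw": 3}, {"xyz": [0, 0, -4], "angular": [0, 0, 0], "claw": 3}, {"xyz": [0, 0, -4], "angular": [0, 0, 0], "claw": 3}, {"xyz": [0, 0, -4], "angular": [0, 0, 0], "claw": 3}, {"xyz": [0, 0, -3], "angular": [0, 0, 0], "claw": 3}, {"xyz": [0, 0, -2], "angular": [0, 0, 0], "claw": 3}, {"xyz": [0, 0, 0], "angular": [0, 0, 0], "claw": 3}], "force": 25}}

```text
t: 40.8
eef_pos: [0.4377, -0.2496, 0.2681]
ee_rot: [3.14, -0.005, -0.06]
force: [-0.8, -0.6, -1.1]
width: 0.0484
gripper_force: 25.0
```

```bash
python3 -c "
from m import *
delta(M(0,-.012,.265),PSI);cones()
"
```

```text
t 40.8 pos [ 0.4377 -0.2496  0.2681] rot [ 3.1405 -0.0055 -0.0602] F [-0.8 -0.6 -1.1] w 0.0484 gf 25.0
 tool shift cm [ 17.82 -26.22   0.38] norm 31.7
 turn deg [ 0.06 -0.31 -0.01]
plunger [([0, 0, 34, 36, 398], [237.5, 185.2]), ([18, 26, 6, 5, 25], [245.6, 198.1])]
```

Call:
{"method": "servo_tool", "body": {"targets": [{"xyz": [0.9, -1.3, 0], "angular": [0, 0, 0], "claw": 3}, {"xyz": [1.7, -2.5, 0], "angular": [0, 0, 0], "claw": 3}, {"xyz": [1.7, -2.5, 0], "angular": [0, 0, 0], "claw": 3}, {"xyz": [1.7, -2.5, 0], "angular": [0, 0, 0], "claw": 3}, {"xyz": [1.7, -2.5, 0], "angular": [0, 0, 0], "claw": 3}, {"xyz": [1.7, -2.5, 0], "angular": [0, 0, 0], "claw": 3}, {"xyz": [1.7, -2.5, 0], "angular": [0, 0, 0], "claw": 3}, {"xyz": [1.7, -2.5, 0], "angular": [0, 0, 0], "claw": 3}, {"xyz": [1.7, -2.5, 0], "angular": [0, 0, 0], "claw": 3}, {"xyz": [1.7, -2.5, 0], "angular": [0, 0, 0], "claw": 3}, {"xyz": [1.6, -2.4, 0], "angular": [0, 0, 0], "claw": 3}, {"xyz": [0, 0, 0], "angular": [0, 0, 0], "claw": 3}, {"xyz": [0, 0, 0], "angular": [0, 0, 0], "claw": 3}]}}

```text
t: 42.2
eef_pos: [0.6296, 0.0027, 0.2628]
ee_rot: [3.141, 0.003, -0.059]
force: [-0.5, -0.6, -0.8]
width: 0.0482
gripper_force: 25.0
```

```bash
python3 -c "
from m import *
delta(M(-.0,-.012,.170),PSI)
"
```

```text
t 42.2 pos [0.6296 0.0027 0.2628] rot [ 3.1407  0.0031 -0.0593] F [-0.5 -0.6 -0.8] w 0.0482 gf 25.0
 tool shift cm [0.21 0.12 9.28] norm 9.28
 turn deg [0.05 0.18 0.04]
```

Call:
{"method": "servo_tool", "body": {"targets": [{"xyz": [0.2, 0.1, 1.5], "angular": [0, 0, 0], "claw": 3}, {"xyz": [0, 0, 2], "angular": [0, 0, 0], "claw": 3}, {"xyz": [0, 0, 2], "angular": [0, 0, 0], "claw": 3}, {"xyz": [0, 0, 1.5], "angular": [0, 0, 0], "claw": 3}, {"xyz": [0, 0, 1], "angular": [0, 0, 0], "claw": 3}, {"xyz": [0, 0, 0.7], "angular": [0, 0, 0], "claw": 3}, {"xyz": [0, 0, 0], "angular": [0, 0, 0], "claw": 3}]}}

```text
t: 42.9
eef_pos: [0.6313, 0.0002, 0.1771]
ee_rot: [3.141, 0.001, -0.061]
force: [-0.2, -0.4, -1.0]
width: 0.0482
gripper_force: 25.0
```

Call:
{"method": "servo_tool", "body": {"targets": [{"xyz": [0, 0, 0], "angular": [0, 0, 0], "claw": 5.7}, {"xyz": [0, 0, 0], "angular": [0, 0, 0], "claw": 5.7}, {"xyz": [0, 0, 0], "angular": [0, 0, 0], "claw": 5.7}, {"xyz": [0, 0, 0], "angular": [0, 0, 0], "claw": 5.7}, {"xyz": [0, 0, -1.5], "angular": [0, 0, 0], "claw": 5.7}, {"xyz": [0, 0, -3], "angular": [0, 0, 0], "claw": 5.7}, {"xyz": [0, 0, -4], "angular": [0, 0, 0], "claw": 5.7}, {"xyz": [0, 0, -4], "angular": [0, 0, 0], "claw": 7}, {"xyz": [0, 0, -4], "angular": [0, 0, 0], "claw": 3}, {"xyz": [0, 0, -3], "angular": [0, 0, 0], "claw": 0}, {"xyz": [0, 0, 0], "angular": [0, 0, 0], "claw": 0}]}}

```text
t: 44.0
eef_pos: [0.6335, 0.0003, 0.3786]
ee_rot: [-3.14, -0.009, -0.06]
force: [1.2, 0.5, -0.6]
width: 0.0465
gripper_force: 0.0
```

```bash
python3 -c "
from m import *
delta([.466,.293,.27],PSI-np.pi/2);cones()
t=cv2.imread('pics/last_top.png')[110:250,190:350];s=cv2.imread('pics/last_side.png')[100:360,160:340]
t=cv2.resize(t,None,fx=2.8,fy=2.8,interpolation=cv2.INTER_CUBIC);s=cv2.resize(s,(270*392//390,392),interpolation=cv2.INTER_CUBIC)
cv2.imwrite('pics/c8.png',np.hstack([t,s]));print(t.shape,s.shape)
"
```

```text
t 44.0 pos [0.6335 0.0003 0.3786] rot [-3.1401 -0.0086 -0.0604] F [ 1.2  0.5 -0.6] w 0.0465 gf 0.0
 tool shift cm [-18.57 -28.19  10.75] norm 35.43
 turn deg [-0.45 -0.32 89.98]
plunger [([0, 0, 35, 36, 397], [237.5, 185.2]), ([18, 26, 6, 5, 25], [245.6, 198.1])]
top 104 [312.2115 155.4231] [ 0.6771 -0.0037  0.033 ]
top 106 [362.4151 158.6321] [ 0.6677 -0.1792  0.033 ]
(392, 448, 3) (392, 271, 3)
```

View pics/c8.png

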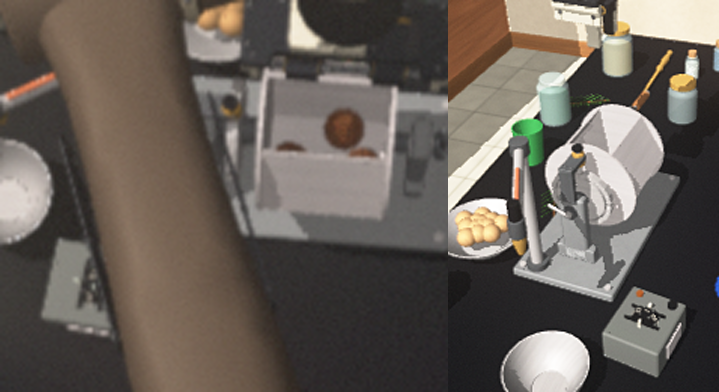

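All three cones show in the drum: crop (345,127), (290,148) and (362,152). In the side view the plunger is down and the spray arm points to the +y side. Next I'll locate the timer wheel accurately.

```bash
python3 -c "
from m import *
ft,fs=grab('top'),grab('side')
t=cv2.imread('pics/top0.png');s=cv2.imread('pics/side0.png')
g=cv2.cvtColor(t,cv2.COLOR_BGR2GRAY);x0,y0=198,186;c=g[y0:240,x0:248];m=(c>75).astype(np.uint8)
n,l,stt,ce=cv2.connectedComponentsWithStats(m);print(stt,ce+[x0,y0])
i=1+np.argmax(stt[1:,4]);cn=cv2.findContours((l==i).astype(np.uint8),cv2.RETR_EXTERNAL,cv2.CHAIN_APPROX_NONE)[0];cn=max(cn,key=cv2.contourArea);r=cv2.minAreaRect(cn);b=cv2.boxPoints(r)+[x0,y0]
W=np.array([onz(ft,*p,.06) for p in b]);print(b,W,W.mean(0),[np.linalg.norm(W[k]-W[k-1]) for k in range(4)],[np.degrees(np.arctan2(*(W[k]-W[k-1])[[1,0]])) for k in range(4)])
np.set_printoptions(linewidth=250)
print(g[200:224,214:236])
gs=cv2.cvtColor(s,cv2.COLOR_BGR2GRAY);print(gs[298:322,272:312])
print(proj(ft,[.468,.291,.076]),proj(fs,[.468,.291,.076]),proj(ft,[.468,.291,.06]),proj(fs,[.468,.291,.06]))
"
```

```text
[[   0    0   50   54 1713]
 [   0    0    9    9   54]
 [  46    0    4    6   23]
 [   6    9   38   35  910]] [[222.8564 213.7332]
 [200.9444 189.037 ]
 [245.5652 188.3913]
 [222.5253 212.1802]]
[[203.3462 225.2692]
 [209.6923 193.5385]
 [241.8077 199.9615]
 [235.4615 231.6923]] [[0.4235 0.3568 0.06  ]
 [0.5315 0.3409 0.06  ]
 [0.5107 0.2322 0.06  ]
 [0.403  0.2494 0.06  ]] [0.4672 0.2948 0.06  ] [np.float64(0.10934815391177105), np.float64(0.10923407050968749), np.float64(0.11072648185296555), np.float64(0.1090385650207623)] [np.float64(79.22931321670298), np.float64(-8.370055431680363), np.float64(-100.84650541562438), np.float64(170.90957612832474)]
[[133 133 135 131 133 133 135 132 132 133 133 132 132 133 132 131 131 131 131 127 126 125]
 [133 136 132 133 134 132 133 130 131 132 134 133 133 134 133 133 134 133 131 131 132 132]
 [134 135 133 135 134 133 128 103 112 131 134 134 133 132 131 131 130 133 132 132 130 131]
 [136 135 134 132 136 131 113  73  95 130 135 132 132 128 110 112 129 130 132 132 133 129]
 [133 135 132 134 133 128  99  69  86 115 132 131 130 123  89  85 112 13
[... 5041 characters left out ...]
0 141 139 138 140 138 136 138 144 138 137 139 140 141 141 138 128 104  92  42  44 110 141 138 139 138 139 140 134 123  90  58 139]
 [139 141 141 142 141 139 136 139 137 141 138 141 137 137 139 138 137 139 139 137 139 139 139 140 136 139 123 111 136 140 141 137 138 138 140 127 107  63  68 140]
 [139 140 139 141 140 140 139 140 139 139 138 139 140 139 140 139 140 140 138 138 138 140 139 140 140 140 140 134 141 140 138 139 139 137 133 120  83  60 147 232]
 [140 142 140 141 140 138 141 141 141 137 140 139 140 138 140 139 140 138 138 138 138 142 138 138 138 139 139 141 137 140 140 138 139 136 125 104  56 131 237 162]]
[222.9595 211.4805] [290.5739 304.303 ] [223.7485 212.2875] [290.6686 308.725 ]
```

Call:
{"method": "servo_tool", "body": {"targets": [{"xyz": [0, 0, 0], "angular": [0, 0, 7.9], "claw": 0}, {"xyz": [0, 0, 0], "angular": [0, 0, 7.9], "claw": 0}, {"xyz": [0, 0, 0], "angular": [0, 0, 7.9], "claw": 0}, {"xyz": [0, 0, 0], "angular": [0, 0, 7.9], "claw": 0}, {"xyz": [0, 0, 0], "angular": [0, 0, 7.9], "claw": 0}, {"xyz": [0, 0, 0], "angular": [0, 0, 7.9], "claw": 0}, {"xyz": [0, 0, 0], "angular": [0, 0, 7.9], "claw": 0}, {"xyz": [0, 0, 0], "angular": [0, 0, 7.9], "claw": 0}, {"xyz": [0, 0, 0], "angular": [0, 0, 7.9], "claw": 0}, {"xyz": [0, 0, 0], "angular": [0, 0, 7.9], "claw": 0}, {"xyz": [0, 0, 0], "angular": [0, 0, 7.9], "claw": 0}, {"xyz": [0, 0, 0], "angular": [0, 0, 7.9], "claw": 0}, {"xyz": [0, 0, 0], "angular": [0, 0, 0], "claw": 0}], "force": 20}}

```text
t: 45.5
eef_pos: [0.6315, 0.0005, 0.3714]
ee_rot: [3.139, -0.001, -1.717]
force: [0.4, -0.2, -0.4]
width: 0.0005
gripper_force: 0.0
```

Call:
{"method": "servo_tool", "body": {"targets": [{"xyz": [-1.4, 1.1, 0], "angular": [0, 0, 0], "claw": 0}, {"xyz": [-2.7, 2.25, 0], "angular": [0, 0, 0], "claw": 0}, {"xyz": [-2.7, 2.25, 0], "angular": [0, 0, 0], "claw": 0}, {"xyz": [-2.7, 2.25, 0], "angular": [0, 0, 0], "claw": 0}, {"xyz": [-2.7, 2.25, 0], "angular": [0, 0, 0], "claw": 0}, {"xyz": [-2.7, 2.25, 0], "angular": [0, 0, 0], "claw": 0}, {"xyz": [-2.7, 2.25, 0], "angular": [0, 0, 0], "claw": 0}, {"xyz": [-2.7, 2.25, 0], "angular": [0, 0, 0], "claw": 0}, {"xyz": [-2.7, 2.25, 0], "angular": [0, 0, 0], "claw": 0}, {"xyz": [-2.7, 2.25, 0], "angular": [0, 0, 0], "claw": 0}, {"xyz": [-0.8, 0.7, 0], "angular": [0, 0, 0], "claw": 0}, {"xyz": [0, 0, 0], "angular": [0, 0, 0], "claw": 0}, {"xyz": [0, 0, 0], "angular": [0, 0, 0], "claw": 0}]}}

```text
t: 46.8
eef_pos: [0.4515, 0.2943, 0.3727]
ee_rot: [3.142, -0.0, -1.712]
force: [0.8, 0.7, 0.7]
width: 0.0004
gripper_force: 0.0
```

```bash
python3 -c "
from m import *
delta([.454,.294,.095],-.147-np.pi/2)
"
```

```text
t 46.8 pos [0.4515 0.2943 0.3727] rot [ 3.1415 -0.0005 -1.7125] F [0.8 0.7 0.7] w 0.0004 gf 0.0
 tool shift cm [-0.02 -0.26 27.77] norm 27.77
 turn deg [ 0.01 -0.03  0.3 ]
```

Call:
{"method": "servo_tool", "body": {"targets": [{"xyz": [0, -0.2, 3], "angular": [0, 0, 0.3], "claw": 0}, {"xyz": [0, 0, 4], "angular": [0, 0, 0], "claw": 0}, {"xyz": [0, 0, 4], "angular": [0, 0, 0], "claw": 0}, {"xyz": [0, 0, 4], "angular": [0, 0, 0], "claw": 0}, {"xyz": [0, 0, 4], "angular": [0, 0, 0], "claw": 0}, {"xyz": [0, 0, 4], "angular": [0, 0, 0], "claw": 0}, {"xyz": [0, 0, 3], "angular": [0, 0, 0], "claw": 0}, {"xyz": [0, 0, 1.5], "angular": [0, 0, 0], "claw": 0}, {"xyz": [0, 0, 0], "angular": [0, 0, 0], "claw": 0}, {"xyz": [0, 0, 0], "angular": [0, 0, 0], "claw": 0}]}}

```text
t: 47.8
eef_pos: [0.4544, 0.2936, 0.0983]
ee_rot: [-3.141, -0.0, -1.721]
force: [-1.3, -0.1, -0.1]
width: 0.0005
gripper_force: 0.0
```

Call:
{"method": "servo_tool", "body": {"targets": [{"xyz": [0, 0, 0.5], "angular": [0, 0, 0], "claw": 0}, {"xyz": [0, 0, 0.5], "angular": [0, 0, 0], "claw": 0}, {"xyz": [0, 0, 0], "angular": [0, 0, 0], "claw": 0}]}}

```text
t: 48.1
eef_pos: [0.4536, 0.294, 0.0878]
ee_rot: [3.141, 0.0, -1.72]
force: [-0.9, 0.2, 0.2]
width: 0.0003
gripper_force: 0.0
```

Call:
{"method": "servo_tool", "body": {"targets": [{"xyz": [0, 0, 0.3], "angular": [0, 0, 0], "claw": 0}, {"xyz": [0, 0, 0], "angular": [0, 0, 0], "claw": 0}]}}

```text
t: 48.3
eef_pos: [0.4536, 0.2941, 0.0847]
ee_rot: [3.141, -0.0, -1.72]
force: [-0.8, -0.5, 0.4]
width: 0.0003
gripper_force: 0.0
```

Call:
{"method": "servo_tool", "body": {"targets": [{"xyz": [0, 0, 0.3], "angular": [0, 0, 0], "claw": 0}, {"xyz": [0, 0, 0], "angular": [0, 0, 0], "claw": 0}]}}

```text
t: 48.5
eef_pos: [0.4536, 0.2941, 0.0815]
ee_rot: [3.141, -0.0, -1.72]
force: [0.8, -0.2, -0.1]
width: 0.0004
gripper_force: 0.0
```

Call:
{"method": "servo_tool", "body": {"targets": [{"xyz": [0, 0, 0.2], "angular": [0, 0, 0], "claw": 0}, {"xyz": [0, 0, 0], "angular": [0, 0, 0], "claw": 0}]}}

```text
t: 48.7
eef_pos: [0.4536, 0.2941, 0.0796]
ee_rot: [3.141, -0.0, -1.72]
force: [0.3, -1.1, 0.4]
width: 0.0003
gripper_force: 0.0
```

Call:
{"method": "servo_tool", "body": {"targets": [{"xyz": [0, 0, 0.3], "angular": [0, 0, 0], "claw": 0}, {"xyz": [0, 0, 0], "angular": [0, 0, 0], "claw": 0}]}}

```text
t: 48.9
eef_pos: [0.4535, 0.294, 0.0764]
ee_rot: [3.141, -0.0, -1.72]
force: [-0.7, -0.7, -0.6]
width: 0.0007
gripper_force: 0.0
```

Call:
{"method": "servo_tool", "body": {"targets": [{"xyz": [0, 0, 0.2], "angular": [0, 0, 0], "claw": 0}, {"xyz": [0, 0, 0], "angular": [0, 0, 0], "claw": 0}]}}

```text
t: 49.1
eef_pos: [0.4536, 0.294, 0.0746]
ee_rot: [3.141, -0.0, -1.72]
force: [-0.3, -0.2, 0.2]
width: 0.0008
gripper_force: 0.0
```

Call:
{"method": "servo_tool", "body": {"targets": [{"xyz": [0, 0, 0.2], "angular": [0, 0, 0], "claw": 0}, {"xyz": [0, 0, 0], "angular": [0, 0, 0], "claw": 0}]}}

```text
t: 49.3
eef_pos: [0.4536, 0.294, 0.0726]
ee_rot: [3.141, -0.0, -1.72]
force: [-0.6, 0.5, -0.4]
width: 0.0003
gripper_force: 0.0
```

Call:
{"method": "servo_tool", "body": {"targets": [{"xyz": [0, 0, 0.15], "angular": [0, 0, 0], "claw": 0}, {"xyz": [0, 0, 0], "angular": [0, 0, 0], "claw": 0}]}}

```text
t: 49.5
eef_pos: [0.4536, 0.2941, 0.0712]
ee_rot: [3.141, -0.0, -1.72]
force: [0.7, 1.0, -0.2]
width: 0.0003
gripper_force: 0.0
```

Call:
{"method": "servo_tool", "body": {"targets": [{"xyz": [0, 0, 0.15], "angular": [0, 0, 0], "claw": 0}, {"xyz": [0, 0, 0], "angular": [0, 0, 0], "claw": 0}]}}

```text
t: 49.7
eef_pos: [0.4536, 0.2941, 0.0697]
ee_rot: [3.141, -0.0, -1.72]
force: [0.5, 0.5, -0.7]
width: 0.0001
gripper_force: 0.0
```

Call:
{"method": "servo_tool", "body": {"targets": [{"xyz": [0, 0, 0.15], "angular": [0, 0, 0], "claw": 0}, {"xyz": [0, 0, 0], "angular": [0, 0, 0], "claw": 0}]}}

```text
t: 49.9
eef_pos: [0.4536, 0.2941, 0.0682]
ee_rot: [3.141, -0.0, -1.72]
force: [0.2, -0.1, -0.0]
width: 0.0006
gripper_force: 0.0
```

Call:
{"method": "servo_tool", "body": {"targets": [{"xyz": [0, 0, 0.15], "angular": [0, 0, 0], "claw": 0}, {"xyz": [0, 0, 0], "angular": [0, 0, 0], "claw": 0}]}}

```text
t: 50.1
eef_pos: [0.4536, 0.294, 0.0666]
ee_rot: [3.141, -0.0, -1.72]
force: [0.2, 0.3, 1.1]
width: 0.0
gripper_force: 0.0
```

Call:
{"method": "servo_tool", "body": {"targets": [{"xyz": [0, 0, 0.15], "angular": [0, 0, 0], "claw": 0}, {"xyz": [0, 0, 0], "angular": [0, 0, 0], "claw": 0}]}}

```text
t: 50.3
eef_pos: [0.4538, 0.2942, 0.0653]
ee_rot: [-3.141, 0.0, -1.72]
force: [0.1, -0.7, 1.9]
width: 0.0003
gripper_force: 0.5
```

Call:
{"method": "servo_tool", "body": {"targets": [{"xyz": [0, 0, 0.1], "angular": [0, 0, 0], "claw": 0}, {"xyz": [0, 0, 0], "angular": [0, 0, 0], "claw": 0}]}}

```text
t: 50.5
eef_pos: [0.4539, 0.2943, 0.0646]
ee_rot: [-3.141, 0.0, -1.72]
force: [0.3, -0.2, 3.7]
width: 0.0005
gripper_force: 2.1
```

```bash
python3 -c "
from m import *
F=[]
s=st();print(s['force'],s['moment'],s['eef_pos'])
fs=grab('side');b=fs['color'];B=cv2.resize(b[270:350,250:330],None,fx=7,fy=7,interpolation=cv2.INTER_CUBIC)
cv2.imwrite('pics/c9.png',B)
"
```

```text
[ 0.2994 -0.1592  3.7053] [-0.1634  0.2979 -0.0159] [0.4539 0.2943 0.0646]
```

Contact at about TCP z 0.0664, pressing with about 4 N. First stroke toward +x (the upper stop).

Call:
{"method": "servo_tool", "body": {"targets": [{"xyz": [0, -0.3, 0], "angular": [0, 0, 0], "claw": 0}, {"xyz": [0, -0.5, 0], "angular": [0, 0, 0], "claw": 0}, {"xyz": [0, -0.5, 0], "angular": [0, 0, 0], "claw": 0}, {"xyz": [0, 0, 0], "angular": [0, 0, 0], "claw": 0}]}}

```text
t: 50.95
eef_pos: [0.4679, 0.2922, 0.0654]
ee_rot: [-3.14, 0.001, -1.72]
force: [0.1, -2.8, 10.0]
width: 0.0005
gripper_force: 5.2
```

Call:
{"method": "servo_tool", "body": {"targets": [{"xyz": [0, -0.5, 0], "angular": [0, 0, 0], "claw": 0}, {"xyz": [0, -0.5, 0], "angular": [0, 0, 0], "claw": 0}, {"xyz": [0, -0.5, 0], "angular": [0, 0, 0], "claw": 0}, {"xyz": [0, 0, 0], "angular": [0, 0, 0], "claw": 0}]}}

```text
t: 51.35
eef_pos: [0.4824, 0.29, 0.0645]
ee_rot: [-3.141, 0.0, -1.72]
force: [1.8, -1.8, 4.9]
width: 0.0003
gripper_force: 2.8
```

```bash
python3 -c "
from m import *
s=st();print(s['force'],s['moment'],s['eef_pos'])
f=grab('side');b=f['color'];B=cv2.resize(b[270:350,250:330],None,fx=7,fy=7,interpolation=cv2.INTER_CUBIC)
cv2.imwrite('pics/c10.png',B)
"
```

```text
[ 1.8001 -1.8267  4.8666] [-0.379  -0.5331  0.0667] [0.4824 0.29   0.0645]
```

Call:
{"method": "servo_tool", "body": {"targets": [{"xyz": [0, 0, -0.5], "angular": [0, 0, 0], "claw": 0}, {"xyz": [0, 0, -0.5], "angular": [0, 0, 0], "claw": 0}, {"xyz": [0, 1.4, 0], "angular": [0, 0, 0], "claw": 0}, {"xyz": [0, 1.4, 0], "angular": [0, 0, 0], "claw": 0}, {"xyz": [0, 0, 0], "angular": [0, 0, 0], "claw": 0}, {"xyz": [0, 0, 0.5], "angular": [0, 0, 0], "claw": 0}, {"xyz": [0, 0, 0.3], "angular": [0, 0, 0], "claw": 0}, {"xyz": [0, 0, 0.2], "angular": [0, 0, 0], "claw": 0}, {"xyz": [0, 0, 0], "angular": [0, 0, 0], "claw": 0}]}}

```text
t: 52.3
eef_pos: [0.4541, 0.2942, 0.0644]
ee_rot: [-3.141, -0.0, -1.72]
force: [-1.5, -0.1, 5.0]
width: 0.0008
gripper_force: 2.7
```

Call:
{"method": "servo_tool", "body": {"targets": [{"xyz": [0, -0.5, 0], "angular": [0, 0, 0], "claw": 0}, {"xyz": [0, -0.5, 0], "angular": [0, 0, 0], "claw": 0}, {"xyz": [0, -0.4, 0], "angular": [0, 0, 0], "claw": 0}, {"xyz": [0, 0, 0], "angular": [0, 0, 0], "claw": 0}]}}

```text
t: 52.7
eef_pos: [0.4691, 0.2921, 0.0654]
ee_rot: [-3.14, 0.0, -1.72]
force: [0.0, -3.3, 9.4]
width: 0.0007
gripper_force: 5.0
```

Call:
{"method": "servo_tool", "body": {"targets": [{"xyz": [0, -0.5, 0], "angular": [0, 0, 0], "claw": 0}, {"xyz": [0, -0.5, 0], "angular": [0, 0, 0], "claw": 0}, {"xyz": [0, -0.4, 0], "angular": [0, 0, 0], "claw": 0}, {"xyz": [0, 0, 0], "angular": [0, 0, 0], "claw": 0}]}}

```text
t: 53.1
eef_pos: [0.4825, 0.29, 0.0645]
ee_rot: [-3.141, 0.0, -1.721]
force: [1.7, -0.9, 5.8]
width: 0.001
gripper_force: 2.8
```

Call:
{"method": "servo_tool", "body": {"targets": [{"xyz": [0, 0, -0.5], "angular": [0, 0, 0], "claw": 0}, {"xyz": [0, 0, -0.5], "angular": [0, 0, 0], "claw": 0}, {"xyz": [0, 1.4, 0], "angular": [0, 0, 0], "claw": 0}, {"xyz": [0, 1.4, 0], "angular": [0, 0, 0], "claw": 0}, {"xyz": [0, 0, 0], "angular": [0, 0, 0], "claw": 0}, {"xyz": [0, 0, 0.5], "angular": [0, 0, 0], "claw": 0}, {"xyz": [0, 0, 0.3], "angular": [0, 0, 0], "claw": 0}, {"xyz": [0, 0, 0.2], "angular": [0, 0, 0], "claw": 0}, {"xyz": [0, 0, 0], "angular": [0, 0, 0], "claw": 0}]}}

```text
t: 54.0
eef_pos: [0.4541, 0.2943, 0.0644]
ee_rot: [-3.141, -0.0, -1.72]
force: [-1.3, 1.0, 5.0]
width: 0.0004
gripper_force: 2.7
```

Call:
{"method": "servo_tool", "body": {"targets": [{"xyz": [0, -0.5, 0], "angular": [0, 0, 0], "claw": 0}, {"xyz": [0, -0.5, 0], "angular": [0, 0, 0], "claw": 0}, {"xyz": [0, -0.4, 0], "angular": [0, 0, 0], "claw": 0}, {"xyz": [0, 0, 0], "angular": [0, 0, 0], "claw": 0}]}}

```text
t: 54.4
eef_pos: [0.4691, 0.2921, 0.0653]
ee_rot: [-3.14, 0.0, -1.72]
force: [-0.0, -4.0, 9.6]
width: 0.0009
gripper_force: 5.0
```

Call:
{"method": "servo_tool", "body": {"targets": [{"xyz": [0, -0.5, 0], "angular": [0, 0, 0], "claw": 0}, {"xyz": [0, -0.5, 0], "angular": [0, 0, 0], "claw": 0}, {"xyz": [0, -0.4, 0], "angular": [0, 0, 0], "claw": 0}, {"xyz": [0, 0, 0], "angular": [0, 0, 0], "claw": 0}]}}

```text
t: 54.8
eef_pos: [0.4825, 0.29, 0.0645]
ee_rot: [-3.141, 0.0, -1.721]
force: [1.3, -1.3, 5.8]
width: 0.0006
gripper_force: 2.8
```

Call:
{"method": "servo_tool", "body": {"targets": [{"xyz": [0, 0, -0.5], "angular": [0, 0, 0], "claw": 0}, {"xyz": [0, 0, -0.5], "angular": [0, 0, 0], "claw": 0}, {"xyz": [0, 1.4, 0], "angular": [0, 0, 0], "claw": 0}, {"xyz": [0, 1.4, 0], "angular": [0, 0, 0], "claw": 0}, {"xyz": [0, 0, 0], "angular": [0, 0, 0], "claw": 0}, {"xyz": [0, 0, 0.5], "angular": [0, 0, 0], "claw": 0}, {"xyz": [0, 0, 0.3], "angular": [0, 0, 0], "claw": 0}, {"xyz": [0, 0, 0.2], "angular": [0, 0, 0], "claw": 0}, {"xyz": [0, 0, 0], "angular": [0, 0, 0], "claw": 0}]}}

```text
t: 55.7
eef_pos: [0.4541, 0.2943, 0.0644]
ee_rot: [-3.141, -0.0, -1.72]
force: [-1.9, 0.5, 4.1]
width: 0.0006
gripper_force: 2.7
```

Call:
{"method": "servo_tool", "body": {"targets": [{"xyz": [0, -0.5, 0], "angular": [0, 0, 0], "claw": 0}, {"xyz": [0, -0.5, 0], "angular": [0, 0, 0], "claw": 0}, {"xyz": [0, -0.4, 0], "angular": [0, 0, 0], "claw": 0}, {"xyz": [0, 0, 0], "angular": [0, 0, 0], "claw": 0}]}}

```text
t: 56.1
eef_pos: [0.4691, 0.2921, 0.0654]
ee_rot: [-3.14, 0.0, -1.72]
force: [0.0, -3.0, 10.6]
width: 0.0004
gripper_force: 5.0
```

Call:
{"method": "servo_tool", "body": {"targets": [{"xyz": [0, -0.5, 0], "angular": [0, 0, 0], "claw": 0}, {"xyz": [0, -0.5, 0], "angular": [0, 0, 0], "claw": 0}, {"xyz": [0, -0.4, 0], "angular": [0, 0, 0], "claw": 0}, {"xyz": [0, 0, 0], "angular": [0, 0, 0], "claw": 0}]}}

```text
t: 56.5
eef_pos: [0.4824, 0.29, 0.0645]
ee_rot: [-3.141, 0.0, -1.721]
force: [2.0, -2.0, 4.2]
width: 0.0002
gripper_force: 2.8
```

Call:
{"method": "servo_tool", "body": {"targets": [{"xyz": [0, 0, -0.5], "angular": [0, 0, 0], "claw": 0}, {"xyz": [0, 0, -0.5], "angular": [0, 0, 0], "claw": 0}, {"xyz": [0, 1.4, 0], "angular": [0, 0, 0], "claw": 0}, {"xyz": [0, 1.4, 0], "angular": [0, 0, 0], "claw": 0}, {"xyz": [0, 0, 0], "angular": [0, 0, 0], "claw": 0}, {"xyz": [0, 0, 0.5], "angular": [0, 0, 0], "claw": 0}, {"xyz": [0, 0, 0.3], "angular": [0, 0, 0], "claw": 0}, {"xyz": [0, 0, 0.2], "angular": [0, 0, 0], "claw": 0}, {"xyz": [0, 0, 0], "angular": [0, 0, 0], "claw": 0}]}}

```text
t: 57.4
eef_pos: [0.4541, 0.2943, 0.0644]
ee_rot: [-3.141, -0.0, -1.72]
force: [-1.4, -0.4, 5.4]
width: 0.0004
gripper_force: 2.7
```

Call:
{"method": "servo_tool", "body": {"targets": [{"xyz": [0, -0.5, 0], "angular": [0, 0, 0], "claw": 0}, {"xyz": [0, -0.5, 0], "angular": [0, 0, 0], "claw": 0}, {"xyz": [0, -0.4, 0], "angular": [0, 0, 0], "claw": 0}, {"xyz": [0, 0, 0], "angular": [0, 0, 0], "claw": 0}]}}

```text
t: 57.8
eef_pos: [0.4673, 0.2924, 0.0653]
ee_rot: [3.141, 0.0, -1.721]
force: [-9.8, 1.5, 15.3]
width: 0.0002
gripper_force: 7.7
```

Call:
{"method": "servo_tool", "body": {"targets": [{"xyz": [0, -0.5, 0], "angular": [0, 0, 0], "claw": 0}, {"xyz": [0, -0.5, 0], "angular": [0, 0, 0], "claw": 0}, {"xyz": [0, -0.4, 0], "angular": [0, 0, 0], "claw": 0}, {"xyz": [0, 0, 0], "angular": [0, 0, 0], "claw": 0}]}}

```text
t: 58.2
eef_pos: [0.4822, 0.2901, 0.0646]
ee_rot: [-3.141, 0.0, -1.721]
force: [-0.1, 0.2, 5.4]
width: 0.0001
gripper_force: 2.7
```

The stop shows clearly on the fifth stroke (Fx −9.8 N), so the wheel stands at 5.66. Rolling back to 3.14 takes 60.4 mm of rim travel. I'll do it in short strokes near the crown and sum the measured travel.

Call:
{"method": "servo_tool", "body": {"targets": [{"xyz": [0, 0, -0.5], "angular": [0, 0, 0], "claw": 0}, {"xyz": [0, 0, -0.5], "angular": [0, 0, 1.2], "claw": 0}, {"xyz": [0, 0.4, 0], "angular": [0, 0, 0], "claw": 0}, {"xyz": [0, 0, 0], "angular": [0, 0, 0], "claw": 0}, {"xyz": [0, 0, 0.5], "angular": [0, 0, 0], "claw": 0}, {"xyz": [0, 0, 0.3], "angular": [0, 0, 0], "claw": 0}, {"xyz": [0, 0, 0.2], "angular": [0, 0, 0], "claw": 0}, {"xyz": [0, 0, 0], "angular": [0, 0, 0], "claw": 0}, {"xyz": [0, 0, 0], "angular": [0, 0, 0], "claw": 0}]}}

```text
t: 59.1
eef_pos: [0.4776, 0.2906, 0.0645]
ee_rot: [-3.141, -0.0, -1.741]
force: [-1.5, -0.5, 5.1]
width: 0.0006
gripper_force: 2.5
```

Call:
{"method": "servo_tool", "body": {"targets": [{"xyz": [0, 0.5, 0], "angular": [0, 0, 0], "claw": 0}, {"xyz": [0, 0.5, 0], "angular": [0, 0, 0], "claw": 0}, {"xyz": [0, 0.5, 0], "angular": [0, 0, 0], "claw": 0}, {"xyz": [0, 0.5, 0], "angular": [0, 0, 0], "claw": 0}, {"xyz": [0, 0, 0], "angular": [0, 0, 0], "claw": 0}, {"xyz": [0, 0, 0], "angular": [0, 0, 0], "claw": 0}]}}

```text
t: 59.7
eef_pos: [0.458, 0.2942, 0.0649]
ee_rot: [-3.141, 0.0, -1.741]
force: [-0.9, -1.4, 7.4]
width: 0.0003
gripper_force: 3.7
```

Call:
{"method": "servo_tool", "body": {"targets": [{"xyz": [0, 0, -0.5], "angular": [0, 0, 0], "claw": 0}, {"xyz": [0, 0, -0.5], "angular": [0, 0, 0], "claw": 0}, {"xyz": [0, -1, 0], "angular": [0, 0, 0], "claw": 0}, {"xyz": [0, -1, 0], "angular": [0, 0, 0], "claw": 0}, {"xyz": [0, 0, 0], "angular": [0, 0, 0], "claw": 0}, {"xyz": [0, 0, 0.5], "angular": [0, 0, 0], "claw": 0}, {"xyz": [0, 0, 0.3], "angular": [0, 0, 0], "claw": 0}, {"xyz": [0, 0, 0.2], "angular": [0, 0, 0], "claw": 0}, {"xyz": [0, 0, 0], "angular": [0, 0, 0], "claw": 0}, {"xyz": [0, 0, 0], "angular": [0, 0, 0], "claw": 0}]}}

```text
t: 60.7
eef_pos: [0.4775, 0.2906, 0.0646]
ee_rot: [-3.141, -0.0, -1.741]
force: [0.2, -1.4, 5.2]
width: 0.0004
gripper_force: 2.3
```

Call:
{"method": "servo_tool", "body": {"targets": [{"xyz": [0, 0.5, 0], "angular": [0, 0, 0], "claw": 0}, {"xyz": [0, 0.5, 0], "angular": [0, 0, 0], "claw": 0}, {"xyz": [0, 0.5, 0], "angular": [0, 0, 0], "claw": 0}, {"xyz": [0, 0.5, 0], "angular": [0, 0, 0], "claw": 0}, {"xyz": [0, 0, 0], "angular": [0, 0, 0], "claw": 0}, {"xyz": [0, 0, 0], "angular": [0, 0, 0], "claw": 0}]}}

```text
t: 61.3
eef_pos: [0.4576, 0.2942, 0.0649]
ee_rot: [-3.141, 0.0, -1.741]
force: [-1.5, -2.5, 7.2]
width: 0.0003
gripper_force: 3.7
```

Call:
{"method": "servo_tool", "body": {"targets": [{"xyz": [0, 0, -0.5], "angular": [0, 0, 0], "claw": 0}, {"xyz": [0, 0, -0.5], "angular": [0, 0, 0], "claw": 0}, {"xyz": [0, -1, 0], "angular": [0, 0, 0], "claw": 0}, {"xyz": [0, -1, 0], "angular": [0, 0, 0], "claw": 0}, {"xyz": [0, 0, 0], "angular": [0, 0, 0], "claw": 0}, {"xyz": [0, 0, 0.5], "angular": [0, 0, 0], "claw": 0}, {"xyz": [0, 0, 0.3], "angular": [0, 0, 0], "claw": 0}, {"xyz": [0, 0, 0.2], "angular": [0, 0, 0], "claw": 0}, {"xyz": [0, 0, 0], "angular": [0, 0, 0], "claw": 0}, {"xyz": [0, 0, 0], "angular": [0, 0, 0], "claw": 0}]}}

```text
t: 62.3
eef_pos: [0.4776, 0.2906, 0.0646]
ee_rot: [-3.141, -0.0, -1.741]
force: [1.2, -0.9, 4.9]
width: 0.0004
gripper_force: 2.3
```

Call:
{"method": "servo_tool", "body": {"targets": [{"xyz": [0, 0.5, 0], "angular": [0, 0, 0], "claw": 0}, {"xyz": [0, 0.5, 0], "angular": [0, 0, 0], "claw": 0}, {"xyz": [0, 0.5, 0], "angular": [0, 0, 0], "claw": 0}, {"xyz": [0, 0.52, 0], "angular": [0, 0, 0], "claw": 0}, {"xyz": [0, 0, 0], "angular": [0, 0, 0], "claw": 0}, {"xyz": [0, 0, 0], "angular": [0, 0, 0], "claw": 0}]}}

```text
t: 62.9
eef_pos: [0.4574, 0.2942, 0.0649]
ee_rot: [-3.141, 0.0, -1.741]
force: [-1.2, -2.0, 7.7]
width: 0.0006
gripper_force: 3.9
```

Call:
{"method": "servo_tool", "body": {"targets": [{"xyz": [0, 0, -0.5], "angular": [0, 0, 0], "claw": 0}, {"xyz": [0, 0, -1], "angular": [0, 0, 0], "claw": 0}, {"xyz": [0, 0, -4], "angular": [0, 0, 0], "claw": 0}, {"xyz": [0, 0, -4], "angular": [0, 0, 0], "claw": 0}, {"xyz": [0, 0, -4], "angular": [0, 0, 0], "claw": 0}, {"xyz": [0, 0, -4], "angular": [0, 0, 0], "claw": 0}, {"xyz": [0, 0, -4], "angular": [0, 0, 0], "claw": 3}, {"xyz": [0, 0, -4], "angular": [0, 0, 0], "claw": 6}, {"xyz": [0, 0, -4], "angular": [0, 0, 0], "claw": 6}, {"xyz": [0, 0, -3], "angular": [0, 0, 0], "claw": 6}, {"xyz": [0, 0, 0], "angular": [0, 0, 0], "claw": 6}]}}

```text
t: 64.0
eef_pos: [0.4587, 0.2947, 0.3948]
ee_rot: [-3.137, 0.006, -1.741]
force: [0.1, 0.8, 0.5]
width: 0.0351
gripper_force: 0.0
```

```bash
python3 -c "
from m import *
delta([.6,.36,.385],PSI-np.pi/2)
fs=grab('side','s9.png');ft=grab('top','t9.png')
b=fs['color'];a=ft['color']
A=cv2.resize(b[296:324,274:308],None,fx=11,fy=11,interpolation=cv2.INTER_CUBIC)
Bp=cv2.imread('pics/side0.png')[296:324,274:308];Bp=cv2.resize(Bp,None,fx=11,fy=11,interpolation=cv2.INTER_CUBIC)
C=cv2.resize(b[150:300,170:300],(374,280),interpolation=cv2.INTER_CUBIC)
D=cv2.resize(a[100:230,200:400],(374,280),interpolation=cv2.INTER_CUBIC)
cv2.imwrite('pics/c11.png',np.vstack([np.hstack([A[:300],Bp[:300]]),np.hstack([C,D])]))
"
```

```text
t 64.0 pos [0.4587 0.2947 0.3948] rot [-3.1367  0.0064 -1.7412] F [0.1 0.8 0.5] w 0.0351 gf 0.0
 tool shift cm [ -8.83 -12.81   1.1 ] norm 15.6
 turn deg [-0.3   0.35 -6.32]
```

View pics/c11.png

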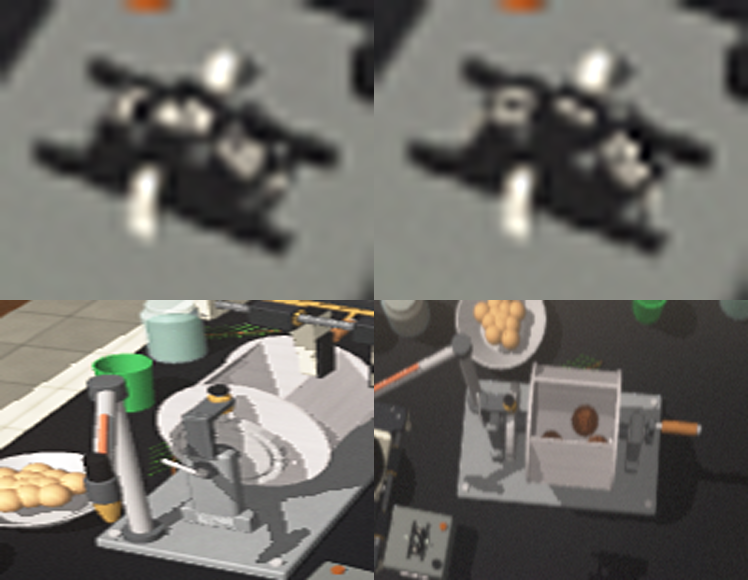

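Marks at crop (220,70) and (145,205), with a numeral at (185,112) between them and neighbours at (130,105) and (240,152). In the original on the right, the ring-shaped 0 sits to the left of centre, which fits a start near 1 and a centre numeral of 5 now. The drum holds the cones and the spray arm is well clear. I'll cast rays from the numeral centroids onto the wheel's cylinder to check its phase.

```bash
cat > w.py <<'E'
from m import *
from scipy.optimize import least_squares
f=grab('side')
bx=np.array([np.cos(-.171),np.sin(-.171),0])
def pts(name):
    g=cv2.imread('pics/'+name,0).astype(float)[296:324,274:308]
    G=cv2.resize(g,None,fx=4,fy=4,interpolation=cv2.INTER_CUBIC)
    m=(G>85).astype(np.uint8); 
    P=[]
    for c in SEEDS[name]:
        u,v=c; r=2.6; yy,xx=np.mgrid[0:g.shape[0],0:g.shape[1]]
        for _ in range(6):
            w=np.clip(g-55,0,None)*((xx-u)**2+(yy-v)**2<r*r); u,v=(w*xx).sum()/w.sum(),(w*yy).sum()/w.sum()
        P.append((u+274,v+296))
    return P
SEEDS={'s9.png':[(11.8,9.5),(16.8,10.2),(21.8,13.8)],'side0.png':[(12.5,9.5),(18.3,9.8),(22.7,13.6)]}
def phi(p,c):
    o,d=ray(f,*p); q=np.array([np.dot(o-c,bx),o[2]-.052]);e=np.array([np.dot(d,bx),d[2]])
    A,B,C=e@e,q@e,q@q-.024**2; s=(-B-np.sqrt(max(B*B-A*C,0)))/A; h=q+s*e; return np.arctan2(-h[0],h[1])
for n in SEEDS:
    P=pts(n);print(n,np.round(P,1))
    for c in ([.4683,.292,0],[.4703,.292,0],[.4663,.292,0]): print('  c',c[:1],np.round([phi(p,np.array(c)) for p in P],3))
    r=least_squares(lambda z:[phi(p,np.array([z[0],.292,0]))-z[1]-.628*(i-1) for i,p in enumerate(P)],[.468,0]);print('  fit x,phi',r.x,r.cost)
M1,M2=(294.2,302.3),(287,314);print('marks mid',onz(f,290.6,308.2,.06),onz(f,290.6,308.2,.062))
E
python3 w.py
```

```text
s9.png [[283.8 304.9]
 [290.6 306.1]
 [295.6 309.6]]
  c [0.4683] [-0.751  0.11   0.727]
  c [0.4703] [-0.592  0.189  0.81 ]
  c [0.4663] [-1.026  0.03   0.646]
  fit x,phi [0.4759 0.3961] 0.0018242567125760483
side0.png [[285.9 305.2]
 [293.3 301.9]
 [296.5 310.1]]
  c [0.4683] [-0.404  0.106  0.832]
  c [0.4703] [-0.3    0.185  0.92 ]
  c [0.4663] [-0.52   0.026  0.748]
  fit x,phi [0.465  0.0204] 0.002201647878501903
marks mid [0.4687 0.2895 0.06  ] [0.4681 0.2911 0.062 ]
```

```bash
python3 -c "
from m import *
np.set_printoptions(linewidth=250)
f=grab('top');g=cv2.cvtColor(f['color'],cv2.COLOR_BGR2GRAY).astype(int)
print('cols 214..'); 
for v in range(201,222): print(v,g[v,214:234])
for ph in(-.628,0,.1,.628):
  c=np.array([.4685,.2915,0]);bx=np.array([np.cos(.171),-np.sin(.171),0]);p=c-bx*.024*np.sin(ph)+[0,0,.052+.024*np.cos(ph)];print(ph,proj(f,p))
by=np.array([np.sin(.171),np.cos(.171),0])
for z in(.06,.066): print(z,[proj(f,np.array([.4685,.2915,z])+by*s) for s in(-.018,0,.018)])
"
```

```text
cols 214..
201 [133 135 134 133 133 131 133 129 130 133 130 133 130 132 133 133 131 132 132 132]
202 [134 135 134 134 133 133 126 100 108 129 133 132 132 131 129 130 132 130 132 133]
203 [137 133 134 132 133 129 111  70  92 129 134 133 132 129 113 112 127 132 131 131]
204 [134 133 133 133 133 125  96  63  87 121 143 132 130 122  87  86 113 130 133 132]
205 [134 134 135 131 133 124  85  59  75 101 122 117 107 105  71  79 117 130 131 130]
206 [132 133 132 132 132 122  68  51  69 107 110  88  71  75  67  92 128 131 130 131]
207 [134 135 134 133 130 111  62  52  58  96 113  62  47  55  66  96 129 132 130 134]
208 [134 133 137 134 126 105  68  61  57  65  87  58  38  48  63  93 127 131 131 131]
209 [133 139 156 164 128  94  65  77 109  80  58  56  39  46  68  95 129 131 131 134]
210 [133 136 152 163 128  75  64 100 135  98  57  48  45  58  89  98 128 132 132 130]
211 [134 134 134 142 121  63  58  89 124 122  61  42  58 107 157 110 128 133 131 130]
212 [134 132 133 129 111  69  64  70 101 101  56  40  61 113 158 112 127 129 131 131]
213 [133 132 130 128 104  61  65  75  76  64  74  44  53 
[... 302 characters left out ...]
8 110  61  60  67  82  80  57  55  56  61  92 129 131 130 131 131 129]
218 [131 131 128 104  64  81 104 106  99  93  74  62  70  99 128 132 130 132 132 130]
219 [131 131 126  96  74  96 126 129 123 120 105  68  82 115 130 131 131 130 126 121]
220 [134 132 128 117 111 119 130 131 131 129 112  70  94 125 131 129 126 108  94  85]
221 [131 133 133 133 127 132 133 132 131 130 119 109 117 130 130 133 121  77  56  54]
-0.628 [223.9433 207.4578]
0 [222.8147 211.3302]
0.1 [222.6669 212.0371]
0.628 [222.1387 215.6819]
0.06 [array([228.8798, 213.0973]), array([223.6051, 212.1386]), array([218.3324, 211.1802])]
0.066 [array([228.6041, 212.7994]), array([223.3105, 211.8373]), array([218.0189, 210.8755])]
```

Both cameras put the 5 about 0.1 rad (roughly 2 mm) to the −x side of the marks, while the stroke sum says 0. A small +x nudge of 1.5 mm splits the difference.

Call:
{"method": "servo_tool", "body": {"targets": [{"xyz": [0, -0.9, 3], "angular": [0, 0, 0], "claw": 0}, {"xyz": [0, 0, 4], "angular": [0, 0, 0], "claw": 0}, {"xyz": [0, 0, 4], "angular": [0, 0, 0], "claw": 0}, {"xyz": [0, 0, 4], "angular": [0, 0, 0], "claw": 0}, {"xyz": [0, 0, 4], "angular": [0, 0, 0], "claw": 0}, {"xyz": [0, 0, 4], "angular": [0, 0, 0], "claw": 0}, {"xyz": [0, 0, 4], "angular": [0, 0, 0], "claw": 0}, {"xyz": [0, 0, 3], "angular": [0, 0, 0], "claw": 0}, {"xyz": [0, 0, 1], "angular": [0, 0, 0], "claw": 0}, {"xyz": [0, 0, 0], "angular": [0, 0, 0], "claw": 0}, {"xyz": [0, 0, 0], "angular": [0, 0, 0], "claw": 0}]}}

```text
t: 65.3
eef_pos: [0.467, 0.293, 0.0804]
ee_rot: [-3.141, 0.001, -1.741]
force: [-0.1, 0.2, 1.1]
width: 0.0003
gripper_force: 0.0
```

```bash
python3 -c "
from m import *
delta([.4675,.2923,.066],-.171-np.pi/2)
"
```

```text
t 65.3 pos [0.467  0.293  0.0804] rot [-3.1408  0.0005 -1.7408] F [-0.1  0.2  1.1] w 0.0003 gf 0.0
 tool shift cm [ 0.06 -0.06  1.44] norm 1.44
 turn deg [-0.05  0.03  0.06]
```

Call:
{"method": "servo_tool", "body": {"targets": [{"xyz": [0, 0, 0.5], "angular": [0, 0, 0], "claw": 0}, {"xyz": [0, 0, 0.5], "angular": [0, 0, 0], "claw": 0}, {"xyz": [0, 0, 0.3], "angular": [0, 0, 0], "claw": 0}, {"xyz": [0, 0, 0.15], "angular": [0, 0, 0], "claw": 0}, {"xyz": [0, 0, 0], "angular": [0, 0, 0], "claw": 0}, {"xyz": [0, 0, 0], "angular": [0, 0, 0], "claw": 0}]}}

```text
t: 65.9
eef_pos: [0.4669, 0.2926, 0.0655]
ee_rot: [-3.141, 0.0, -1.741]
force: [0.5, -2.4, 5.9]
width: 0.0006
gripper_force: 2.7
```

Call:
{"method": "servo_tool", "body": {"targets": [{"xyz": [0, -0.15, 0], "angular": [0, 0, 0], "claw": 0}, {"xyz": [0, 0, 0], "angular": [0, 0, 0], "claw": 0}, {"xyz": [0, 0, 0], "angular": [0, 0, 0], "claw": 0}]}}

```text
t: 66.2
eef_pos: [0.4683, 0.2924, 0.0655]
ee_rot: [-3.141, 0.0, -1.741]
force: [-0.6, -2.4, 6.0]
width: 0.0004
gripper_force: 2.9
```

Call:
{"method": "servo_tool", "body": {"targets": [{"xyz": [0, 0, -0.5], "angular": [0, 0, 0], "claw": 0}, {"xyz": [0, 0, -1], "angular": [0, 0, 0], "claw": 0}, {"xyz": [0, 0, -4], "angular": [0, 0, 0], "claw": 0}, {"xyz": [0, 0, -4], "angular": [0, 0, 0], "claw": 0}, {"xyz": [0, 0, -4], "angular": [0, 0, 0], "claw": 0}, {"xyz": [0, 0, -4], "angular": [0, 0, 0], "claw": 0}, {"xyz": [0, 0, -4], "angular": [0, 0, 0], "claw": 3}, {"xyz": [0, 0, -4], "angular": [0, 0, 0], "claw": 6}, {"xyz": [0, 0, -4], "angular": [0, 0, 0], "claw": 6}, {"xyz": [0, 0, -3], "angular": [0, 0, 0], "claw": 6}, {"xyz": [0, 0, 0], "angular": [0, 0, 0], "claw": 6}]}}

```text
t: 67.3
eef_pos: [0.469, 0.2929, 0.3956]
ee_rot: [-3.136, 0.007, -1.741]
force: [0.4, 0.1, 0.2]
width: 0.0347
gripper_force: 0.0
```

```bash
python3 -c "
from m import *
delta([.6,.36,.385],PSI-np.pi/2)
fs=grab('side','s9.png');ft=grab('top','t10.png')
for f,n in((fs,'side'),(ft,'top')):
    g=cv2.cvtColor(f['color'],cv2.COLOR_BGR2HSV)
    m=cv2.inRange(g,(0,100,80),(14,255,255))
    nn,l,s,c=cv2.connectedComponentsWithStats(m)
    for i in range(1,nn):
        if s[i,4]>25: print(n,s[i].tolist(),c[i].round(1))
print('stub proj for a')
for a in (2.1,2.2,2.3,2.4):
    ang=-1.8845-a;p=M(.06+.1945*np.cos(ang),.185+.1945*np.sin(ang),.327);q=M(.06+.1*np.cos(ang),.185+.1*np.sin(ang),.29);print(a,p,proj(fs,p),proj(ft,p),'mid',proj(fs,q),proj(ft,q))
"; python3 w.py | head -2; python3 - <<'E'
import cv2
g=cv2.imread('pics/s9.png',0)
print('side dark blob rows'); 
import numpy as np
np.set_printoptions(linewidth=250)
g=cv2.GaussianBlur(g,(3,3),0)
m=(g[200:270,185:240]<60).astype(np.uint8);n,l,s,c=cv2.connectedComponentsWithStats(m)
print([(s[i].tolist(),(c[i]+[185,200]).round(1)) for i in range(1,n) if s[i,4]>15])
E
```

```text
t 67.3 pos [0.469  0.2929 0.3956] rot [-3.1363  0.0065 -1.7411] F [0.4 0.1 0.2] w 0.0347 gf 0.0
 tool shift cm [ -8.83 -11.76   1.18] norm 14.75
 turn deg [-0.32  0.36 -6.32]
side [0, 0, 243, 305, 43227] [ 85.2 116.8]
side [282, 165, 6, 8, 27] [285.1 168.1]
side [370, 165, 23, 27, 493] [380.3 177.4]
side [615, 178, 9, 9, 26] [618.2 181.8]
side [622, 181, 18, 13, 145] [633.  187.3]
side [576, 193, 62, 75, 2018] [607.1 229.8]
side [204, 211, 4, 22, 58] [205.6 221.4]
side [144, 379, 34, 21, 528] [162.2 390. ]
side [206, 388, 30, 12, 239] [218.4 394.8]
top [196, 129, 28, 14, 89] [209.6 136. ]
top [307, 150, 12, 12, 97] [312.4 154.9]
top [354, 156, 19, 7, 114] [362.8 158.8]
top [98, 162, 14, 14, 106] [104.  167.9]
top [516, 184, 12, 12, 28] [523.1 191.1]
top [152, 192, 7, 11, 37] [155.5 197.4]
top [421, 240, 27, 25, 534] [434.1 252.1]
stub proj for a
2.1 [0.5826 0.3471 0.327 ] [225.2668 228.7386] [190.4874 156.8809] mid [217.3267 216.7203] [219.6592 141.561 ]
2.2 [0.5985 0.3583 0.327 ] [215.3965 230.7649] [186.8434 151.4901] mid [212.7638 217.6107] [217.8174 138.8943]
2.3 [0.6154 0.368  0.327 ] [205.2907 232.2133] [183.8085 145.7778] mid [208.1269 218.2411] [216.2729 136.0629]
2.4 [0.6331 0.3759 0.327 ] [195.1062 233.0513] [181.4102 139.8056] mid [203.4741 218.6015] [215.0403 133.0962]
s9.png [[288.7 305.5]
 [289.6 305.7]
side dark blob rows
[([0, 0, 24, 47, 534], array([195.9, 222.1])), ([30, 0, 15, 53, 375], array([221.5, 227.2])), ([8, 64, 14, 6, 48], array([200.2, 267.3]))]
```

Call:
{"method": "servo_tool", "body": {"targets": [{"xyz": [0, 0, 0], "angular": [0, 0, -6.3], "claw": 6.4}, {"xyz": [0, 0, 0], "angular": [0, 0, 0], "claw": 6.4}, {"xyz": [-1, -1.6, 0], "angular": [0, 0, 0], "claw": 6.4}, {"xyz": [-1.9, -3.2, 0], "angular": [0, 0, 0], "claw": 6.4}, {"xyz": [-1.9, -3.2, 0], "angular": [0, 0, 0], "claw": 6.4}, {"xyz": [-1.9, -3.2, 0], "angular": [0, 0, 0], "claw": 6.4}, {"xyz": [-1.2, -2.2, 0], "angular": [0, 0, 0], "claw": 6.4}, {"xyz": [-0.9, -1.6, 0], "angular": [0, 0, 0], "claw": 6.4}, {"xyz": [0, 0, 0], "angular": [0, 0, 0], "claw": 6.4}, {"xyz": [0, 0, 0], "angular": [0, 0, 0], "claw": 6.4}]}}

```text
t: 68.45
eef_pos: [0.6229, 0.371, 0.3881]
ee_rot: [3.14, -0.002, -1.633]
force: [-0.6, -0.9, -0.0]
width: 0.0646
gripper_force: 0.0
```

```bash
python3 -c "
from m import *
ang=-1.8845-2.35;p=M(.06+.1945*np.cos(ang),.185+.1945*np.sin(ang),.305)
delta(p,PSI-np.pi/2)
s=st();e=np.array(s['eef_pos'])
f=grab('side');g=f['color']
B=cv2.resize(g[150:290,150:290],None,fx=4,fy=4,interpolation=cv2.INTER_CUBIC)
for q,c in((p+[0,0,.022],(0,0,255)),(e+[0,0,.007],(0,255,0))):
    v=(proj(f,q)-[150,150])*4;print(v);cv2.circle(B,tuple(map(int,v)),3,c,-1)
cv2.imwrite('pics/c12.png',B)
"
```

```text
t 68.45 pos [0.6229 0.371  0.3881] rot [ 3.1397 -0.0019 -1.6335] F [-0.6 -0.9 -0. ] w 0.0646 gf 0.0
 tool shift cm [-0.14 -0.13  8.31] norm 8.31
 turn deg [ 0.11 -0.11 -0.15]
[200.7929 330.8405]
[183.634  217.2033]
```

View pics/c12.png

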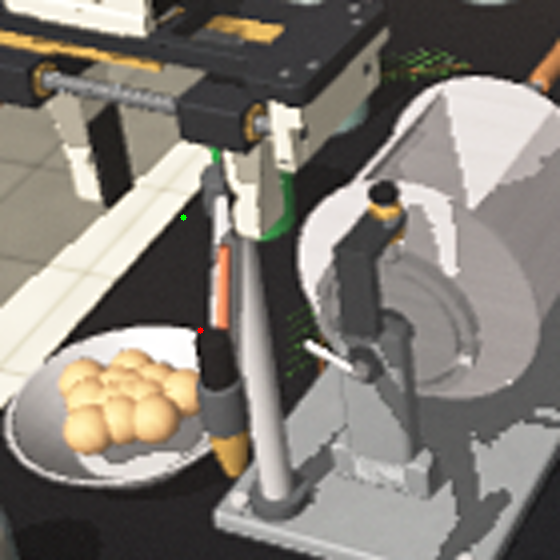

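The stub's top is at crop (215,335), about 7 mm to the −x side of the prediction (red dot at 201,331), with fingers at (100,200) and (258,235). Correcting, then descending and gripping. That was the last of the 14 pictures, so from here I'll use numbers only.

Call:
{"method": "servo_tool", "body": {"targets": [{"xyz": [0.2, 0.6, 1.5], "angular": [0, 0, 0], "claw": 6.4}, {"xyz": [0, 0, 2], "angular": [0, 0, 0], "claw": 6.4}, {"xyz": [0, 0, 2], "angular": [0, 0, 0], "claw": 6.4}, {"xyz": [0, 0, 1.6], "angular": [0, 0, 0], "claw": 6.4}, {"xyz": [0, 0, 1], "angular": [0, 0, 0], "claw": 6.4}, {"xyz": [0, 0, 0], "angular": [0, 0, 0], "claw": 6.4}]}}

```text
t: 69.1
eef_pos: [0.6158, 0.369, 0.3081]
ee_rot: [3.14, -0.001, -1.631]
force: [0.1, 0.3, 0.3]
width: 0.0638
gripper_force: 0.0
```

Call:
{"method": "servo_tool", "body": {"targets": [{"xyz": [0, 0, 0], "angular": [0, 0, 0], "claw": 0}, {"xyz": [0, 0, 0], "angular": [0, 0, 0], "claw": 0}, {"xyz": [0, 0, 0], "angular": [0, 0, 0], "claw": 0}, {"xyz": [0, 0, 0], "angular": [0, 0, 0], "claw": 0}, {"xyz": [0, 0, 0], "angular": [0, 0, 0], "claw": 0}, {"xyz": [0, 0, 0], "angular": [0, 0, 0], "claw": 0}, {"xyz": [0, 0, 0], "angular": [0, 0, 0], "claw": 0}, {"xyz": [0, 0, 0], "angular": [0, 0, 0], "claw": 0}, {"xyz": [0, 0, 0], "angular": [0, 0, 0], "claw": 0}, {"xyz": [0, 0, 0], "angular": [0, 0, 0], "claw": 0}], "force": 8}}

```text
t: 70.1
eef_pos: [0.6169, 0.3694, 0.3089]
ee_rot: [-3.142, -0.0, -1.631]
force: [0.2, -0.0, 1.5]
width: 0.0174
gripper_force: 8.0
```

```bash
cat > sw.py <<'E'
from m import *
import sys
s=st();delta(M(0,0,.305),PSI-np.pi/2,s)
r=inM(s['eef_pos'])-np.array([.06,.185,0]); a=(-1.8845-np.arctan2(r[1],r[0]))%(2*np.pi);print('a',a,'r',np.hypot(r[0],r[1]))
R=Ro.from_euler('z',PSI-np.pi/2);prev=np.array(s['eef_pos']);prev[2]=0
for b in np.append(np.arange(round(a,1)-.1,0,-.1),0):
    g=-1.8845-b;p=M(.06+.1945*np.cos(g),.185+.1945*np.sin(g));e=R.inv().apply(p-prev)*100;print(round(b,1),[round(float(e[0]),2),round(float(-e[1]),2)],end=' ');prev=p
E
python3 sw.py
```

```text
t 70.1 pos [0.6169 0.3694 0.3089] rot [-3.1415 -0.0001 -1.6314] F [ 0.2 -0.   1.5] w 0.0174 gf 8.0
 tool shift cm [35.45 -3.67  0.39] norm 35.64
 turn deg [-0.   -0.   -0.03]
a 2.3103243551243073 r 0.19507567361691402
2.2 [1.21, 1.77] 2.1 [1.22, 1.51] 2.0 [1.36, 1.39] 1.9 [1.5, 1.24] 1.8 [1.61, 1.09] 1.7 [1.71, 0.92] 1.6 [1.8, 0.74] 1.5 [1.86, 0.56] 1.4 [1.91, 0.37] 1.3 [1.94, 0.18] 1.2 [1.94, -0.01] 1.1 [1.93, -0.21] 1.0 [1.9, -0.4] 0.9 [1.85, -0.59] 0.8 [1.79, -0.77] 0.7 [1.7, -0.94] 0.6 [1.6, -1.11] 0.5 [1.48, -1.26] 0.4 [1.34, -1.4] 0.3 [1.2, -1.53] 0.2 [1.04, -1.64] 0.1 [0.87, -1.74] 0.0 [0.69, -1.82]
```

Call:
{"method": "servo_tool", "body": {"targets": [{"xyz": [0.6, 0.9, 0], "angular": [0, 0, 0], "claw": 0}, {"xyz": [0.6, 0.87, 0], "angular": [0, 0, 0], "claw": 0}, {"xyz": [1.22, 1.51, 0], "angular": [0, 0, 0], "claw": 0}, {"xyz": [1.36, 1.39, 0], "angular": [0, 0, 0], "claw": 0}, {"xyz": [1.5, 1.24, 0], "angular": [0, 0, 0], "claw": 0}, {"xyz": [1.61, 1.09, 0], "angular": [0, 0, 0], "claw": 0}, {"xyz": [1.71, 0.92, 0], "angular": [0, 0, 0], "claw": 0}, {"xyz": [1.8, 0.74, 0], "angular": [0, 0, 0], "claw": 0}, {"xyz": [1.86, 0.56, 0], "angular": [0, 0, 0], "claw": 0}, {"xyz": [1.91, 0.37, 0], "angular": [0, 0, 0], "claw": 0}, {"xyz": [1.94, 0.18, 0], "angular": [0, 0, 0], "claw": 0}, {"xyz": [1.94, 0, 0], "angular": [0, 0, 0], "claw": 0}, {"xyz": [0, 0, 0], "angular": [0, 0, 0], "claw": 0}, {"xyz": [0, 0, 0], "angular": [0, 0, 0], "claw": 0}]}}

```text
t: 71.5
eef_pos: [0.5105, 0.1948, 0.3091]
ee_rot: [-3.136, 0.002, -1.632]
force: [16.1, 0.2, -7.4]
width: 0.018
gripper_force: 8.0
```

```bash
python3 sw.py
```

```text
t 71.5 pos [0.5105 0.1948 0.3091] rot [-3.1362  0.0021 -1.6324] F [16.1  0.2 -7.4] w 0.018 gf 8.0
 tool shift cm [ 17.36 -13.25   0.45] norm 21.85
 turn deg [-0.31  0.12 -0.09]
a 1.1990769437186928 r 0.19257480130151042
1.1 [1.93, -0.01] 1.0 [1.9, -0.4] 0.9 [1.85, -0.59] 0.8 [1.79, -0.77] 0.7 [1.7, -0.94] 0.6 [1.6, -1.11] 0.5 [1.48, -1.26] 0.4 [1.34, -1.4] 0.3 [1.2, -1.53] 0.2 [1.04, -1.64] 0.1 [0.87, -1.74] 0.0 [0.69, -1.82]
```

Call:
{"method": "servo_tool", "body": {"targets": [{"xyz": [0, -0.4, 0], "angular": [0, 0, 0], "claw": 0}, {"xyz": [1.93, -0.21, 0], "angular": [0, 0, 0], "claw": 0}, {"xyz": [1.9, -0.4, 0], "angular": [0, 0, 0], "claw": 0}, {"xyz": [1.85, -0.59, 0], "angular": [0, 0, 0], "claw": 0}, {"xyz": [1.79, -0.77, 0], "angular": [0, 0, 0], "claw": 0}, {"xyz": [1.7, -0.94, 0], "angular": [0, 0, 0], "claw": 0}, {"xyz": [1.6, -1.11, 0], "angular": [0, 0, 0], "claw": 0}, {"xyz": [1.48, -1.26, 0], "angular": [0, 0, 0], "claw": 0}, {"xyz": [1.34, -1.4, 0], "angular": [0, 0, 0], "claw": 0}, {"xyz": [1.2, -1.53, 0], "angular": [0, 0, 0], "claw": 0}, {"xyz": [0, 0, 0], "angular": [0, 0, 0], "claw": 0}, {"xyz": [0, 0, 0], "angular": [0, 0, 0], "claw": 0}]}}

```text
t: 72.7
eef_pos: [0.5877, 0.0445, 0.3098]
ee_rot: [-3.136, 0.005, -1.631]
force: [7.6, 9.4, 1.4]
width: 0.0172
gripper_force: 8.0
```

```bash
python3 sw.py
```

```text
t 72.7 pos [0.5877 0.0445 0.3098] rot [-3.1359  0.0047 -1.6309] F [7.6 9.4 1.4] w 0.0172 gf 8.0
 tool shift cm [ 2.85 -4.62  0.49] norm 5.45
 turn deg [-0.33  0.27 -0.01]
a 0.28241266954814837 r 0.1891802187234996
0.2 [1.28, -1.06] 0.1 [0.87, -1.74] 0.0 [0.69, -1.82]
```

Call:
{"method": "servo_tool", "body": {"targets": [{"xyz": [-0.3, -0.18, 0], "angular": [0, 0, 0], "claw": 0}, {"xyz": [0.9, -1.2, 0], "angular": [0, 0, 0], "claw": 0}, {"xyz": [0.8, -1.3, 0], "angular": [0, 0, 0], "claw": 0}, {"xyz": [0.6, -1.1, 0], "angular": [0, 0, 0], "claw": 0}, {"xyz": [0.3, -0.6, 0], "angular": [0, 0, 0], "claw": 0}, {"xyz": [0, 0, 0], "angular": [0, 0, 0], "claw": 0}, {"xyz": [0, 0, 0], "angular": [0, 0, 0], "claw": 0}]}}

```text
t: 73.4
eef_pos: [0.6296, 0.0178, 0.3095]
ee_rot: [-3.138, 0.003, -1.631]
force: [4.0, 8.1, 4.0]
width: 0.017
gripper_force: 8.0
```

```bash
python3 sw.py
```

```text
t 73.4 pos [0.6296 0.0178 0.3095] rot [-3.1383  0.0027 -1.6309] F [4.  8.1 4. ] w 0.017 gf 8.0
 tool shift cm [ 0.44 -0.27  0.45] norm 0.68
 turn deg [-0.19  0.16 -0.01]
a 0.020548524924093314 r 0.1912089108022059
0.0 [0.44, -0.27]
```

Call:
{"method": "servo_tool", "body": {"targets": [{"xyz": [-0.2, -0.25, 0], "angular": [0, 0, 0], "claw": 0}, {"xyz": [0, -0.2, 0], "angular": [0, 0, 0], "claw": 0}, {"xyz": [0, 0, 0], "angular": [0, 0, 0], "claw": 0}]}}

```text
t: 73.7
eef_pos: [0.6323, 0.017, 0.3094]
ee_rot: [3.141, -0.002, -1.632]
force: [-1.0, -0.1, 5.7]
width: 0.0175
gripper_force: 8.0
```

Call:
{"method": "servo_tool", "body": {"targets": [{"xyz": [0, -0.2, 0], "angular": [0, 0, 0], "claw": 0}, {"xyz": [0, 0, 0], "angular": [0, 0, 0], "claw": 0}]}}

```text
t: 73.9
eef_pos: [0.6329, 0.0166, 0.3093]
ee_rot: [3.139, -0.002, -1.632]
force: [-5.7, -1.1, 6.3]
width: 0.0174
gripper_force: 8.0
```

Call:
{"method": "servo_tool", "body": {"targets": [{"xyz": [0, -0.2, 0], "angular": [0, 0, 0], "claw": 0}, {"xyz": [0, 0, 0], "angular": [0, 0, 0], "claw": 0}]}}

```text
t: 74.1
eef_pos: [0.633, 0.0164, 0.3091]
ee_rot: [3.135, -0.003, -1.632]
force: [-12.7, 0.9, 10.1]
width: 0.0172
gripper_force: 8.0
```

```bash
python3 sw.py
```

```text
t 74.1 pos [0.633  0.0164 0.3091] rot [ 3.1349 -0.0028 -1.6318] F [-12.7   0.9  10.1] w 0.0172 gf 8.0
 tool shift cm [0.31 0.07 0.41] norm 0.52
 turn deg [ 0.38 -0.16 -0.06]
a 0.0012017301198872232 r 0.19125784427690698
0.0 [0.32, 0.08]
```

Call:
{"method": "servo_tool", "body": {"targets": [{"xyz": [0, 0.2, 0], "angular": [0, 0, 0], "claw": 0}, {"xyz": [0, 0, 0], "angular": [0, 0, 0], "claw": 6}, {"xyz": [0, 0, 0], "angular": [0, 0, 0], "claw": 6}, {"xyz": [0, 0, 0], "angular": [0, 0, 0], "claw": 6}, {"xyz": [0, 0, 0], "angular": [0, 0, 0], "claw": 6}, {"xyz": [0, 0, 0], "angular": [0, 0, 0], "claw": 6}, {"xyz": [0, 0, -2], "angular": [0, 0, 0], "claw": 6}, {"xyz": [0, 0, -3], "angular": [0, 0, 0], "claw": 6}, {"xyz": [0, 0, -3], "angular": [0, 0, 0], "claw": 6}, {"xyz": [2.5, 1.5, 0], "angular": [0, 0, 0], "claw": 6}, {"xyz": [4, 2.5, 0], "angular": [0, 0, 0], "claw": 6}, {"xyz": [4, 2.5, 0], "angular": [0, 0, 0], "claw": 6}, {"xyz": [4, 2.5, 0], "angular": [0, 0, 0], "claw": 6}, {"xyz": [4, 2.5, 0], "angular": [0, 0, 0], "claw": 6}, {"xyz": [4, 2, 0], "angular": [0, 0, 0], "claw": 6}, {"xyz": [4, 2, 0], "angular": [0, 0, 0], "claw": 6}, {"xyz": [0, 0, 0], "angular": [0, 0, 0], "claw": 6}, {"xyz": [0, 0, 0], "angular": [0, 0, 0], "claw": 6}]}}

```text
t: 75.9
eef_pos: [0.463, -0.2376, 0.3891]
ee_rot: [-3.141, 0.0, -1.634]
force: [0.4, 0.4, -0.6]
width: 0.06
gripper_force: 0.0
```

```bash
python3 - <<'E'
from m import *
s=st();print(s['t'],s['eef_pos'],s['force'],s['width'])
fs=grab('side','s11.png');ft=grab('top','t11.png')
print(plung(fs))
def blobs(im,n):
    g=cv2.cvtColor(im,cv2.COLOR_BGR2HSV);m=cv2.inRange(g,(0,100,80),(14,255,255));nn,l,st_,c=cv2.connectedComponentsWithStats(m)
    for i in range(1,nn):
        u,v=c[i]
        if st_[i,4]>20 and 190<u<450 and 100<v<300: print(n,st_[i].tolist(),c[i].round(1))
for a,b in(('side0','s11'),('top0','t11')):
    for k in(a,b): blobs(cv2.imread('pics/%s.png'%k),k)
d=cv2.absdiff(cv2.imread('pics/top0.png'),cv2.imread('pics/t11.png')).max(2)
for n,(u0,u1,v0,v1) in dict(jar=(415,445,162,195),bowl=(170,210,160,198),pot=(418,450,238,268),decoys=(252,300,236,264)).items(): print(n,d[v0:v1,u0:u1].mean().round(1))
d=cv2.absdiff(cv2.imread('pics/side0.png'),cv2.imread('pics/s11.png')).max(2)
for n,(u0,u1,v0,v1) in dict(jar=(303,330,146,185),bowl=(192,257,318,373),pot=(368,395,163,193),decoys=(335,372,255,302)).items(): print('s',n,d[v0:v1,u0:u1].mean().round(1))
E
```

```text
75.9 [ 0.463  -0.2376  0.3891] [ 0.4288  0.4477 -0.639 ] 0.05999950652345163
[([0, 7, 25, 29, 238], [234.7, 190.4]), ([17, 26, 7, 5, 28], [245.3, 197.9])]
side0 [229, 164, 29, 18, 86] [243.4 172.4]
side0 [370, 165, 23, 27, 491] [380.3 177.4]
side0 [340, 190, 14, 17, 157] [346.3 198.3]
side0 [323, 230, 15, 20, 215] [329.7 240.1]
side0 [318, 253, 17, 22, 244] [325.9 264. ]
side0 [285, 292, 5, 5, 21] [287. 294.]
s11 [282, 160, 12, 13, 69] [287.7 165.7]
s11 [229, 164, 29, 18, 87] [243.3 172.2]
s11 [370, 165, 23, 27, 491] [380.4 177.3]
s11 [285, 292, 5, 5, 21] [287. 294.]
top0 [269, 129, 31, 14, 72] [284.2 135.2]
top0 [353, 149, 18, 7, 103] [361.5 151.9]
top0 [309, 215, 14, 14, 142] [315.4 221.4]
top0 [378, 217, 13, 14, 142] [383.8 223.4]
top0 [279, 218, 13, 15, 140] [284.8 224.9]
top0 [421, 240, 27, 25, 536] [434.1 252.2]
t11 [270, 129, 31, 13, 73] [284.4 134.9]
t11 [421, 240, 27, 25, 532] [434.2 252.1]
jar 71.5
bowl 2.1
pot 3.3
decoys 3.6
s jar 2.0
s bowl 1.6
s pot 2.8
s decoys 2.3
```

Spray arm is back at its stop, the plunger is down, and the jar, bowl, pot and decoys are untouched. One last numeric check of the wheel and cones before handing in.

```bash
python3 - <<'E'
from m import *
exec(open('w.py').read().split("SEEDS=")[0].split("from scipy")[1].join(["from scipy",""])) if 0 else None
g=cv2.imread('pics/s11.png',0).astype(float);f=grab('side');bx=np.array([np.cos(-.171),np.sin(-.171),0]);c=np.array([.4685,.2915,0])
def phi(p):
    o,d=ray(f,*p);q=np.array([np.dot(o-c,bx),o[2]-.052]);e=np.array([np.dot(d,bx),d[2]]);A,B,C=e@e,q@e,q@q-.024**2
    h=q+(-B-np.sqrt(max(B*B-A*C,0)))/A*e;return np.arctan2(-h[0],h[1])
yy,xx=np.mgrid[0:400,0:640]
for u,v in((290.2,306),(295.3,309.3)):
    for _ in range(8):
        w=np.clip(g-55,0,None)*((xx-u)**2+(yy-v)**2<6.8);u,v=(w*xx).sum()/w.sum(),(w*yy).sum()/w.sum()
    print((round(u,1),round(v,1)),phi((u,v)))
E
```

```text
(np.float64(289.6), np.float64(305.8)) 0.01934849576005827
(np.float64(295.0), np.float64(309.1)) 0.6531530218109333
```

```bash
python3 -c "
from station import order
print(order.job_done())"
```

```text
the job is handed in; nothing more can be done
None
```

The job is handed in at about 76 s of the 210 s limit: the drum is latched mouth-up with all three loose cones inside, the timer reads 5 on top within about 0.1 rad, the spray arm is against its stop, and the jar, bowl and pot are undisturbed.

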